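# Gauge the chocolate feed tube and show the tip

## Task

Swing the brass hasp on the chocolate feeder's left side (left as the robot sees it) shut, flat over the catch on its lid. Then lift the gauge rod off its rack, push it tip first down the feeder's sloping feed tube until its collar stops on the red mouth, and draw it all the way out again. Finish while still holding the rod in the air, level and still, with its banded tip about 12 cm above the round white reading pad; leave the moulds, the jar and the jar lid where they are.

Things in the scene. Friction and masses are not known exactly. Their poses are not given: they have to be found in the camera images.
- feeder: Fixed white steel box with a steel lid, lid top 120 mm above the table. Origin on the table; x towards the face with the feed tube (away from the robot, within 0.3 rad), y left, z up. It spans x -65 to +55, y -90 to +90 mm. The catch, a brass block 12 x 12 x 12 mm, stands on the lid at x 15, y 45 mm.
- hasp (a joint): Brass hasp leaf on the feeder's +y side: 90 mm long from the hinge, 30 wide, 4 thick, slotted for the catch 36 to 62 mm from the hinge. 0 = shut, flat over the lid, pointing along feeder -y; pi/2 = upright; more leans outwards (stop at 2.0). Starts open, 1.0 to 1.9 rad. Friction hinge (0.06 N m, 1 N at its end), no spring: stays where left.
- hasp_hinge (a point): On the hasp's hinge axis, at mid-width: feeder x 15, y 95, z 126 mm. The hinge axis is along feeder x. Same orientation as the feeder.
- hasp_end (a point): Middle of the free end of the hasp leaf, 90 mm from the hinge.
- feed_tube: Steel tube, 27 mm outside, with a red mouth ring 35 mm across, in the feeder's far face. Origin: centre of the mouth (feeder x 85, y 0, z 115 mm); z axis along the tube outwards, 35 degrees above the horizontal, away from the robot. Bore 15 mm, 80 mm long, open at the inner end. The rod goes in along -z, 75 mm, until its collar meets the mouth.
- gauge_grip (a point): Centre of the gauge rod's green square handle (84 mm long, 18 x 18 mm). x axis along the rod, tip towards -x. Along x from here: tip -125, collar's front face (the one that stops on the tube) -50, its back -42, handle's end +42 mm. Starts level on the rack, axis 80 mm above the table, tip roughly towards the robot (within 0.3 rad).
- gauge_tip (a point): Round end of the rod's 9 mm steel shaft, banded red, yellow and blue; 75 mm in front of the collar's face, on the rod's axis.
- gauge_collar (a point): Centre of the front face of the brass collar (26 mm across, 8 mm thick), on the rod's axis.
- gauge_rod: The whole rod, straight, 167 mm long, about 90 g; origin and axes as point gauge_grip.
- rack: Fixed wooden rack for the rod, base 170 x 60 x 10 mm; origin on the table, x along the rod (away from the tip). Two notched cradles, 8 mm thick, 50 wide, at x -20 (under the shaft) and +114 mm (under the handle's end), 90 and 85 mm high. The handle's centre starts at x 80; lift straight up. Rack on one side of the feeder, pad on the other.
- pad: Fixed round white reading pad, 100 mm across with a blue rim to 130 mm, top 4 mm above the table; origin at its centre on the table.
- mould_a: Dark brown chocolate mould, 150 x 100 x 18 mm, loose, on a pink tray 6 mm thick beyond the feeder; origin under its centre. Leave alone.
- mould_b: Second brown mould of the same size. Leave alone.
- jar: Amber jar with white cap, 66 mm across, 95 mm high; origin under its centre. Leave alone.
- jar_lid: White jar lid lying on the table, 68 mm across, 12 mm high; origin under its centre. Leave alone.
There are look-alikes about, which are no part of the job. Leave any brown look-alike of the gauge_rod alone.

How it is judged:
By the outcome, as a careful person would: the job done as asked, in the order asked, and still so for the second after the job is handed in, while the arm keeps its last pose, push and grip.
It also fails if it takes over 67 s, if anything falls off the work surface, if the arm or the gripper's body presses on something with over 40 N, if the wrist force passes 120 N, or if a joint passes its speed limit or range.

## Robot

A 6-joint arm with a two-finger parallel gripper is mounted at the origin on the work surface. World frame = base frame: x ahead of the robot, y to its left, z up, the work surface at z = 0. Lengths are in m, angles in rad, forces in N, time in s.
With the tool pointing down it reaches from about 0.3 to 0.775 m from the base axis. Payload 14.6 kg.
Tool frame: the origin (TCP) lies at the very end of the fingers, on their centre line; the grasp point (between the pads) lies 19 mm behind it; z points along the fingers, y is the direction in which the jaws open and shut (so a half turn about z gives the same grasp; the last joint's range is limited). The gripper opens to 94 mm and grips with 3 to 60 N. Pads are 16 mm wide; open, the fingers measure 119 mm over their backs; the gripper's body (75 mm by 177 mm) begins 78 mm behind the grasp point.
Start: joints at [1.269, 0.3, 1.521, -0, 1.321, -0.067], TCP at [0.128, 0.535, 0.205] pointing down, gripper open.
Joint ranges: [-3.03, 3.03], [-0.79, 2.21], [0.23, 2.52], [-1.04, 4.18], [0, 3.07], [-2.55, 2.55]. Speed limits (rad/s): [2.22, 2.22, 2.57, 3.14, 3.14, 3.14].

## Interface

Orientations are given as [roll, pitch, yaw] about the fixed x, y, z axes, in that order (R = Rz(yaw) Ry(pitch) Rx(roll)).
In Python, from station import status, camera, ctrl gives the robot as it stands. The module is installed in compiled form; this text tells all that it offers.
- The arm moves only by the shell command python3 -m jog 'ROWS' [FORCE]. ROWS is JSON, a list of rows, each a list of 7 numbers: the shift along the tool's x, y, z each as a share of 1000 mm, from -1 to 1, then the turn, a rotation vector about the tool's x, y, z each as a share of pi/2 rad, from -1 to 1, then the opening, from -1 (shut) to 1 (fully open), so that 0 is half open. A call has 1 to 20 rows; each row is the pose to reach, as a shift and turn from the pose measured when the call began, along the tool's axes at that moment; what a row does not reach only later rows make up. A row lasts 1/10 s, in which the tool goes at most 50 mm and 8.59 degrees, less where a joint would pass 70% of its speed; a pose out of reach is approached as far as the arm can. A call with a number of a shift or a turn outside -1 to 1 is refused whole. A call with a gripper value outside its range is refused whole. The fingers move at their own pace and stop on an object; FORCE is the grip in N (left out, the last holds). Time passes only in rows, so rows that repeat a pose let the fingers close. It gives the time, the measured TCP pose, the force and the opening at its end, in the units of the state.
- status.get_obs(): the state, without advancing time (a new reading comes with each control period).
- camera(name): name is "scene" or "side" or "wrist"; returns a dict with "image" (480x640x3 uint8, red, green, blue), "fx", "fy", "cx", "cy" (pixels), "world_from_camera" (4x4, takes a point from camera to world coordinates). Camera axes: x right, y down, z forward; pixel columns grow to the right and rows downward; lengths in m; the calibration is good to about 2 mm. A picture is of the moment at which its call begins. There is no depth.
- ctrl.hand_in(): hands the job in, once; it reports no verdict.
The state is a dict: "time_s": time; "qpos": joint angles; "joint_vel": joint speeds; "tau": joint torques, N m; "ee_pos": TCP position; "eef_rot": TCP orientation; "force": force on the tool from outside, world axes, zero at the start; "moment": the same for the moment, N m; "grip_width": finger opening in m.
Only numpy, scipy, OpenCV 4.12 (cv2) and the standard library are available. Lean on these libraries where they do the work, as an engineer would, in place of code of your own. Each camera call takes 0.05 s, during which the arm holds its last target.

## Working session

There is one attempt and no reset: what is moved stays moved. The work goes in short steps, Python scripts to look and compute and a shell command to move; the robot and the scene stay as the last step left them, time stands still between calls to the robot, and variables do not carry over. Pictures are saved under pics/ and viewed, and the job is handed in when it is done.

```bash
mkdir -p pics; ls; python3 - <<'E'
from station import status,camera,ctrl
import cv2
print(status.get_obs())
for n in ("scene","side","wrist"):
    c=camera(n); cv2.imwrite(f"pics/{n}0.png",c["image"][:,:,::-1]); print(n,c["fx"],c["fy"],c["cx"],c["cy"]); print(c["world_from_camera"])
E
```

```text
pics
{'time_s': 0.0, 'qpos': array([ 1.26940935e+00,  3.00467007e-01,  1.52158292e+00, -4.39079294e-05,
        1.32073862e+00, -6.66169226e-02]), 'joint_vel': array([ 1.94349125e-03,  5.68659132e-04,  5.23281084e-04,  2.10112126e-03,
        1.48507623e-04, -4.71231620e-05]), 'tau': array([ 7.55366855e-04, -5.31810880e+01, -3.52726257e+01,  7.07967393e-02,
        2.44877703e-02, -1.04334961e-04]), 'ee_pos': array([0.12788193, 0.53464353, 0.20488781]), 'eef_rot': array([-3.14039658e+00, -3.71732089e-05,  2.90683347e+00]), 'force': array([0.0376491 , 0.11120811, 0.17930003]), 'moment': array([-0.02977939, -0.00267327, -0.03929635]), 'grip_width': 0.09395610082503174}
scene 443.4042770605872 443.4042770605872 325.2859723976758 240.19311720084355
[[-0.70248419  0.40804225 -0.58311018  1.19480535]
 [ 0.71134346  0.37664995 -0.59340147  0.56882391]
 [-0.02250446 -0.83164676 -0.55484882  0.6938662 ]
 [ 0.          0.          0.          1.        ]]
side 507.23188377499395 507.23188377499395 319.1070101791257 234.06207816824582
[[-0.98232066 -0.1261656   0.13830531  0.42977351]
 [-0.18666827  0.60416312 -0.77468825  0.71480369]
 [ 0.01418004 -0.78680948 -0.61703303  0.73555144]
 [ 0.          0.          0.          1.        ]]
wrist 351.59034678967527 351.59034678967527 315.92981526093797 233.8513752391779
[[ 2.33676731e-01  9.35416139e-01  2.65314591e-01  5.13798954e-02]
 [ 9.72314032e-01 -2.24590136e-01 -6.45344346e-02  5.54178708e-01]
 [-7.79511609e-04  2.73049296e-01 -9.61999727e-01  3.84202019e-01]
 [ 0.00000000e+00  0.00000000e+00  0.00000000e+00  1.00000000e+00]]
```

View pics/scene0.png

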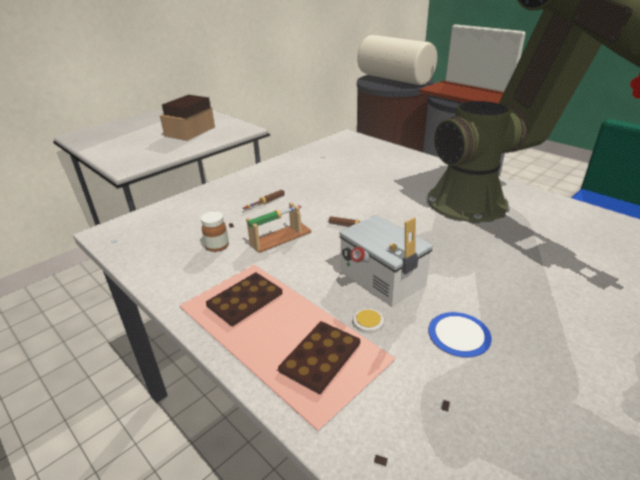

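View pics/side0.png

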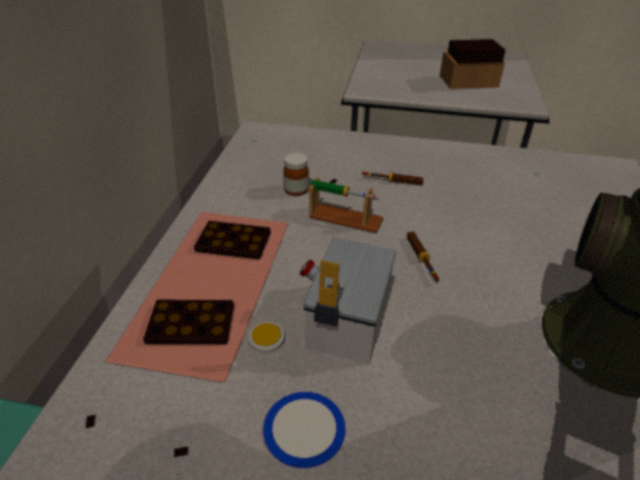

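View pics/wrist0.png

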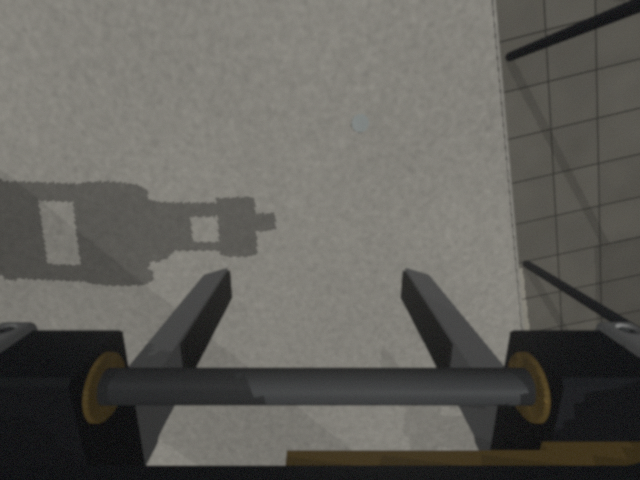

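```bash
cat > h.py <<'E'
import numpy as np, cv2
from station import status,camera,ctrl
from scipy.spatial.transform import Rotation as R
def ray(c,u,v):
    d=np.array([(u-c["cx"])/c["fx"],(v-c["cy"])/c["fy"],1.]); T=c["world_from_camera"]
    return T[:3,3],T[:3,:3]@d
def onz(c,u,v,z):
    o,d=ray(c,u,v); return o+d*(z-o[2])/d[2]
def tri(cs,uvs):
    A=np.zeros((3,3));b=np.zeros(3);rs=[]
    for c,(u,v) in zip(cs,uvs):
        o,d=ray(c,u,v); d=d/np.linalg.norm(d); P=np.eye(3)-np.outer(d,d); A+=P;b+=P@o; rs.append((o,P))
    p=np.linalg.solve(A,b); return p,[np.linalg.norm(P@(p-o)) for o,P in rs]
def proj(c,p):
    T=np.linalg.inv(c["world_from_camera"]); q=T[:3,:3]@np.asarray(p)+T[:3,3]
    return np.array([c["fx"]*q[0]/q[2]+c["cx"],c["fy"]*q[1]/q[2]+c["cy"]])
def crop(c,u0,v0,u1,v1,name,k=None):
    im=c["image"][v0:v1,u0:u1,::-1]; k=k or min(800/(u1-u0),600/(v1-v0))
    cv2.imwrite("pics/"+name,cv2.resize(im,None,fx=k,fy=k,interpolation=cv2.INTER_CUBIC)); print(name,"scale",k)
E
python3 - <<'E'
from h import *
s=camera("scene"); d=camera("side")
import pickle; pickle.dump((s,d),open("cams.pkl","wb"))
crop(s,330,200,450,310,"s_f.png",5); crop(d,290,220,410,370,"d_f.png",4)
crop(s,230,180,330,260,"s_r.png",7); crop(d,290,165,400,240,"d_r.png",7)
E
```

```text
s_f.png scale 5
d_f.png scale 4
s_r.png scale 7
d_r.png scale 7
```

View pics/s_f.png

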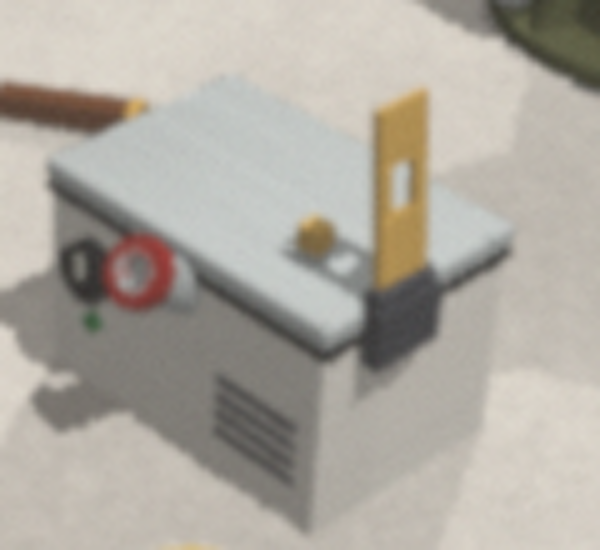

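View pics/d_f.png

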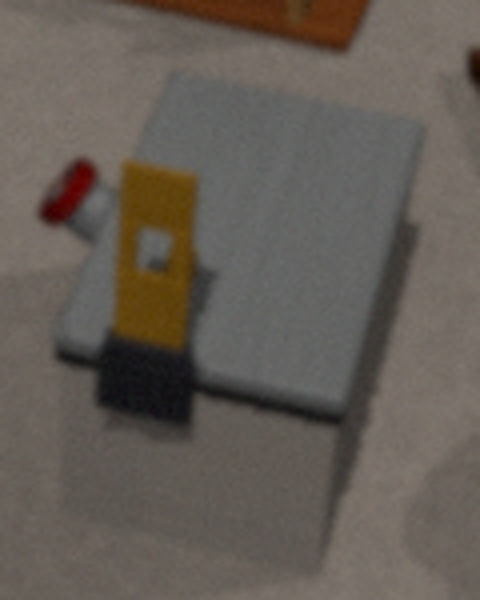

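View pics/s_r.png

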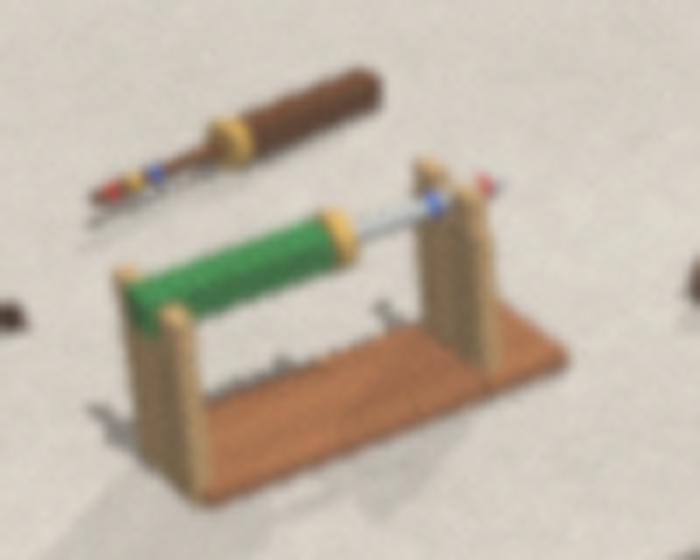

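View pics/d_r.png

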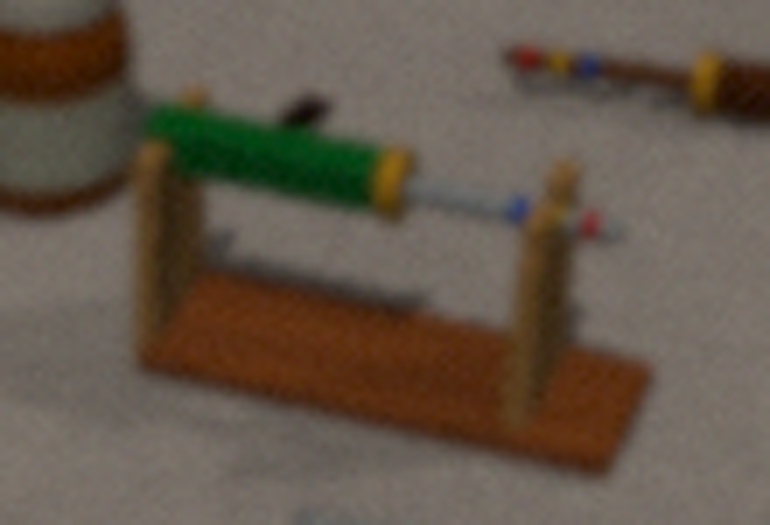

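```bash
cat >> h.py <<'E'
import pickle
def u(U,V,u0,v0,k): return (u0+(U+.5)/k-.5, v0+(V+.5)/k-.5)
E
python3 - <<'E'
from h import *
np.set_printoptions(precision=4,suppress=True)
s,d=pickle.load(open("cams.pkl","rb"))
S=[(52,162),(225,80),(512,232),(330,337)]; D=[(170,78),(428,122),(348,402),(58,347)]
S=[u(*p,330,200,5) for p in S]; D=[u(*p,290,220,4) for p in D]
print("lid z.12 scene");ps=np.array([onz(s,*p,.12) for p in S]);print(ps, ps.mean(0))
# order in D: far -y x+ , far -y x-, +y x-, +y x+
print("lid side");pd=np.array([onz(d,*p,.12) for p in D]);print(pd,pd.mean(0))
for i in range(4): print("tri",tri([s,d],[S[i],D[i]]))
for q in (ps,pd): 
  print("edges",[np.linalg.norm(q[i]-q[(i+1)%4]) for i in range(4)], "yaw",[np.arctan2(*(q[a]-q[b])[[1,0]]) for a,b in ((0,1),(3,2))],[np.arctan2(*-(q[a]-q[b])[[0,1]]) for a,b in ((3,0),(2,1))])
# mouth
mm=lambda im:((im[...,0]>110)&(im[...,1]<60)&(im[...,2]<60))
print("mouth",tri([s,d],[u(138,272,330,200,5),u(68,190,290,220,4)]))
print("hasp end",tri([s,d],[u(402,102,330,200,5),u(160,168,290,220,4)]))
print("hasp base",tri([s,d],[u(400,285,330,200,5),u(150,340,290,220,4)]))
# rod
print("tip",tri([s,d],[u(503,185,230,180,7),u(617,229,290,165,7)]))
print("collar c",tri([s,d],[u(340,239,230,180,7),u(391,182,290,165,7)]))
print("handle end c",tri([s,d],[u(150,297,230,180,7),u(165,133,290,165,7)]))
# pad
for c,n in((s,"s"),(d,"d")):
    h=cv2.cvtColor(c["image"],cv2.COLOR_RGB2HSV); m=((h[...,0]>105)&(h[...,0]<130)&(h[...,1]>150)).astype(np.uint8)
    if n=="s": m[:300]=0
    n_,l,st,ce=cv2.connectedComponentsWithStats(m); i=1+np.argmax(st[1:,4]); 
    cn=max(cv2.findContours((l==i).astype(np.uint8),0,1)[0],key=len); P=np.array([onz(c,*p[0],.004) for p in cn]); 
    (cx,cy),r=cv2.minEnclosingCircle(P[:,:2].astype(np.float32)); print(st[i],"pad",cx,cy,r,P.mean(0))
E
```

```text
lid z.12 scene
[[ 0.5426 -0.0438  0.12  ]
 [ 0.4271 -0.0319  0.12  ]
 [ 0.4444  0.1496  0.12  ]
 [ 0.5633  0.1372  0.12  ]] [0.4944 0.0527 0.12  ]
lid side
[[ 0.54   -0.0475  0.12  ]
 [ 0.4146 -0.0396  0.12  ]
 [ 0.4343  0.1449  0.12  ]
 [ 0.5558  0.1385  0.12  ]] [0.4862 0.0491 0.12  ]
tri (array([ 0.5401, -0.0469,  0.1189]), [np.float64(0.0012760648383361077), np.float64(0.0012760648383361387)])
tri (array([ 0.4147, -0.0433,  0.1132]), [np.float64(0.0029444348617529356), np.float64(0.0029444348617529777)])
tri (array([0.4346, 0.1426, 0.1142]), [np.float64(0.0022426653084967243), np.float64(0.002242665308496864)])
tri (array([0.557 , 0.1329, 0.1142]), [np.float64(0.00010791240122379836), np.float64(0.00010791240122377533)])
edges [np.float64(0.11608876222211616), np.float64(0.18232695940757335), np.float64(0.11950884669509027), np.float64(0.1822150325592622)] yaw [np.float64(-0.10279742656734495), np.float64(-0.10377838618698958)] [np.float64(-3.027859900535738), np.float64(-3.046624570535211)]
edges [np.float64(0.1256950323318071), np.float64(0.18556923416122925), np.float64(0.1216
[... 398 characters left out ...]
48990677713)])
hasp base (array([0.518 , 0.1382, 0.1272]), [np.float64(0.003176260778821239), np.float64(0.0031762607788212464)])
tip (array([ 0.4696, -0.2635,  0.0814]), [np.float64(0.0033197173631339992), np.float64(0.0033197173631340517)])
collar c (array([ 0.5461, -0.2741,  0.0837]), [np.float64(0.002258941336929012), np.float64(0.0022589413369291655)])
handle end c (array([ 0.6259, -0.2904,  0.0844]), [np.float64(0.0005092063794427305), np.float64(0.0005092063794427304)])
[430 313  60  43 477] pad 0.5291746258735657 0.28776225447654724 0.06198916211724281 [0.5303 0.2888 0.004 ]
[ 264  392   81   76 1680] pad 0.525370180606842 0.2845771312713623 0.06435952335596085 [0.5246 0.2868 0.004 ]
```

```bash
cat >> h.py <<'E'
np.set_printoptions(precision=4,suppress=True)
def Rf(rpy): return R.from_euler('xyz',rpy)
def row(p,Rt=None):
    o=status.get_obs(); R0=Rf(o["eef_rot"]); Rt=R0 if Rt is None else Rt
    sh=R0.inv().apply(np.asarray(p)-o["ee_pos"]); rv=(R0.inv()*Rt).as_rotvec()
    return np.round(np.r_[sh,rv/(np.pi/2)],4)
def st():
    o=status.get_obs(); print("t",round(o["time_s"],2),"q",o["qpos"],"p",o["ee_pos"],"rpy",o["eef_rot"],"F",o["force"],"w",round(o["grip_width"],4))
E
python3 - <<'E'
from h import *
print(row([.524,.204,.25],Rf([np.pi,0,1.48])))
E
```

```text
[-0.4622 -0.2296 -0.0447 -0.0003  0.0002  0.9083]
```

```bash
python3 -m jog '[[-0.462,-0.23,-0.045,0,0,0.908,-1],[-0.462,-0.23,-0.045,0,0,0.908,-1],[-0.462,-0.23,-0.045,0,0,0.908,-1],[-0.462,-0.23,-0.045,0,0,0.908,-1],[-0.462,-0.23,-0.045,0,0,0.908,-1],[-0.462,-0.23,-0.045,0,0,0.908,-1],[-0.462,-0.23,-0.045,0,0,0.908,-1],[-0.462,-0.23,-0.045,0,0,0.908,-1],[-0.462,-0.23,-0.045,0,0,0.908,-1],[-0.462,-0.23,-0.045,0,0,0.908,-1],[-0.462,-0.23,-0.045,0,0,0.908,-1],[-0.462,-0.23,-0.045,0,0,0.908,-1],[-0.462,-0.23,-0.045,0,0,0.908,-1]]' 20
python3 - <<'E'
from h import *
st()
w=camera("wrist"); pickle.dump(w,open("w1.pkl","wb")); cv2.imwrite("pics/w1.png",w["image"][:,:,::-1])
E
```

```text
time_s: 1.55
ee_pos: [0.5231, 0.2042, 0.25]
eef_rot: [-3.141, 0.001, 1.481]
force: [-0.6, 0.3, -0.1]
grip_width: 0.0003
t 1.55 q [ 0.3069  0.2967  1.4217 -0.0001  1.4242  0.3964] p [0.5231 0.2042 0.25  ] rpy [-3.1407  0.0005  1.4814] F [-0.6334  0.2756 -0.1   ] w 0.0003
```

View pics/w1.png

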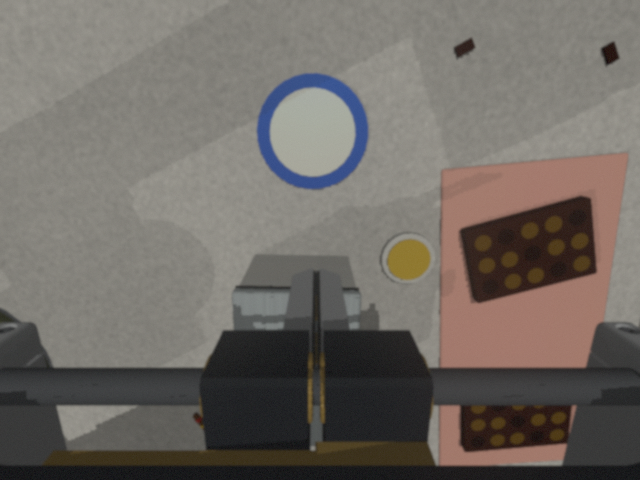

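```bash
python3 - <<'E'
from h import *
w=pickle.load(open("w1.pkl","rb"))
h=cv2.cvtColor(w["image"],cv2.COLOR_RGB2HSV); m=((h[...,0]>105)&(h[...,0]<130)&(h[...,1]>120)).astype(np.uint8)
n_,l,s,ce=cv2.connectedComponentsWithStats(m); i=1+np.argmax(s[1:,4]); cn=max(cv2.findContours((l==i).astype(np.uint8),0,1)[0],key=len); P=np.array([onz(w,*p[0],.004) for p in cn]);print("pad",cv2.minEnclosingCircle(P[:,:2].astype(np.float32)))
a,b=onz(w,233,289,.12),onz(w,359,290,.12); print(a,b,b-a)
crop(w,220,240,390,340,"w1f.png",4.5)
E
```

```text
pad ((0.526486873626709, 0.2855055332183838), 0.06363281607627869)
[0.439  0.1493 0.12  ] [0.5591 0.1374 0.12  ] [ 0.1201 -0.0118  0.    ]
w1f.png scale 4.5
```

View pics/w1f.png

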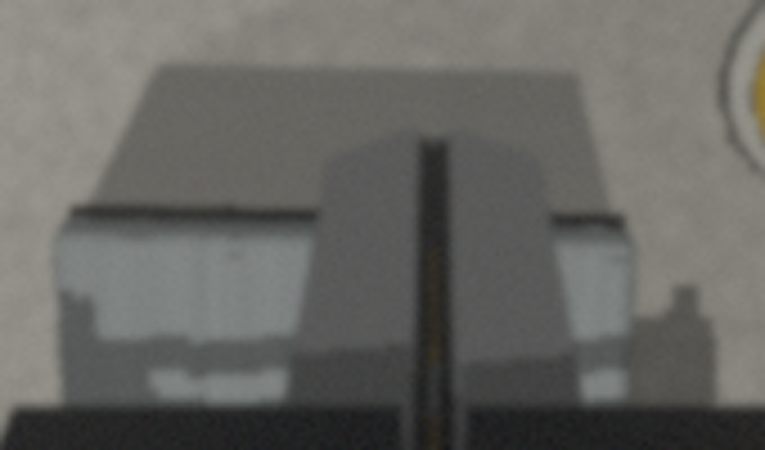

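```bash
python3 -m jog '[[-0.014,0.001,0.03,0,0,0,-1],[-0.014,0.001,0.056,0,0,0,-1],[-0.045,0.001,0.056,0,0,0,-1],[-0.06,0.001,0.0565,0,0,0,-1],[-0.067,0.001,0.057,0,0,0,-1],[-0.075,0.001,0.058,0,0,0,-1],[-0.082,0.001,0.060,0,0,0,-1],[-0.0885,0.001,0.0625,0,0,0,-1],[-0.0955,0.001,0.0655,0,0,0,-1],[-0.102,0.001,0.069,0,0,0,-1],[-0.1085,0.001,0.0733,0,0,0,-1],[-0.1146,0.001,0.078,0,0,0,-1]]'
python3 - <<'E'
from h import *
st()
s=camera("scene"); d=camera("side"); crop(s,330,160,450,280,"s_2.png",5); crop(d,260,180,420,360,"d_2.png",3.3)
E
```

```text
time_s: 2.8
ee_pos: [0.5136, 0.0898, 0.1718]
eef_rot: [-3.141, 0.0, 1.482]
force: [-0.1, 1.4, -0.6]
grip_width: 0.0003
t 2.8 q [ 0.103   0.2675  1.6435 -0.0004  1.2313  0.1918] p [0.5136 0.0898 0.1718] rpy [-3.141   0.0005  1.4821] F [-0.1095  1.3609 -0.5807] w 0.0003
s_2.png scale 5
d_2.png scale 3.3
```

View pics/s_2.png

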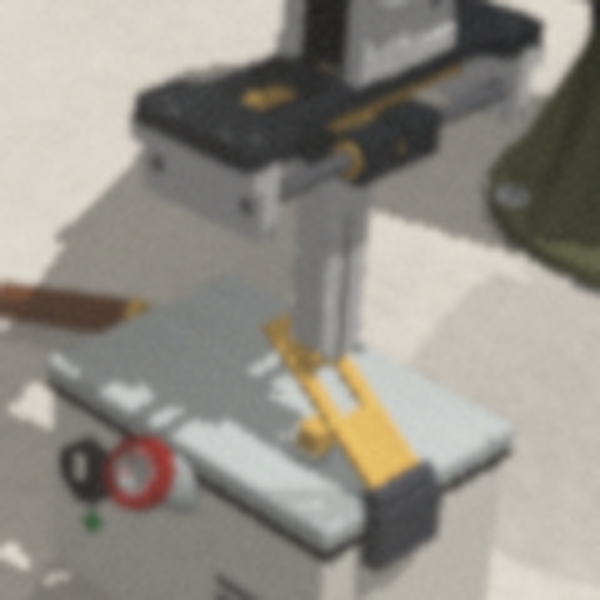

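View pics/d_2.png

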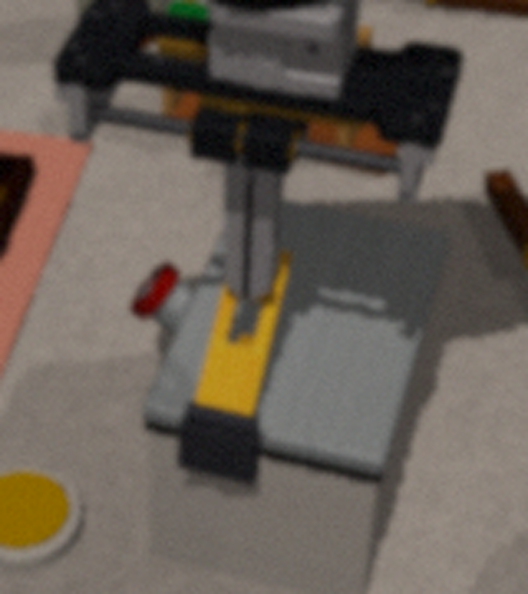

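```bash
python3 -m jog '[[-0.0055,-0.001,0.006,0,0,0,-1],[-0.0105,-0.001,0.0127,0,0,0,-1],[-0.015,-0.001,0.020,0,0,0,-1],[-0.019,-0.001,0.0273,0,0,0,-1],[-0.021,-0.001,0.034,0,0,0,-1],[-0.0217,-0.001,0.039,0,0,0,-1],[-0.0217,-0.001,0.042,0,0,0,-1],[-0.0217,-0.001,0.044,0,0,0,-1],[-0.0217,-0.001,0.0448,0,0,0,-1],[-0.0217,-0.001,0.0448,0,0,0,-1]]'
python3 - <<'E'
from h import *
st()
s=camera("scene"); d=camera("side"); crop(s,330,160,450,280,"s_3.png",5); crop(d,260,180,420,360,"d_3.png",3.3)
E
```

```text
time_s: 3.9
ee_pos: [0.5105, 0.0679, 0.1278]
eef_rot: [-3.141, 0.001, 1.482]
force: [-4.4, -1.5, 12.8]
grip_width: 0.0004
t 3.9 q [ 0.0617  0.303   1.7078 -0.0012  1.1317  0.1512] p [0.5105 0.0679 0.1278] rpy [-3.1408  0.0012  1.4817] F [-4.3548 -1.5406 12.7894] w 0.0004
s_3.png scale 5
d_3.png scale 3.3
```

View pics/s_3.png

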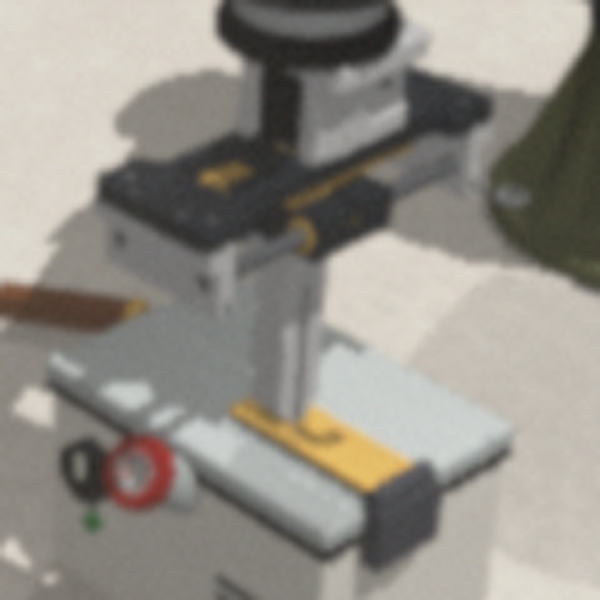

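View pics/d_3.png

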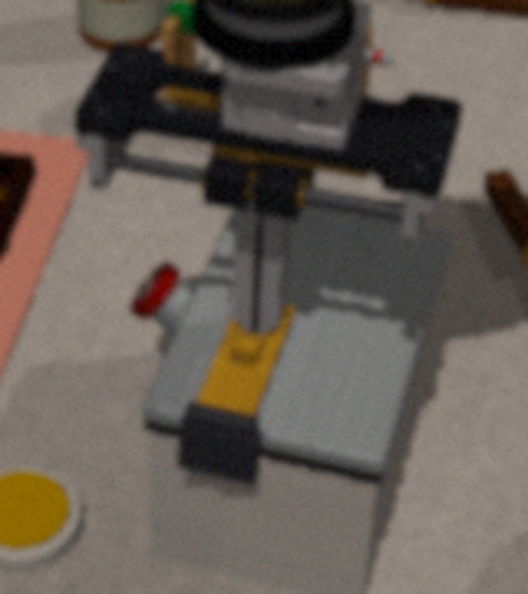

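```bash
python3 - <<'E'
from h import *
s,d=pickle.load(open("cams.pkl","rb"))
print("jar",tri([s,d],[(213,217),(296,159)]), "hands",onz(s,215,245,.0))
print(row([.5105,.068,.21])); print(row([.587,-.283,.22],Rf([np.pi,0,2.97])))
E
```

```text
jar (array([ 0.6873, -0.3758,  0.0942]), [np.float64(0.002097395763549797), np.float64(0.002097395763549758)]) hands [ 0.6927 -0.3835  0.    ]
[-0.     -0.0001 -0.0822  0.      0.      0.    ]
[-0.3428  0.1073 -0.0919 -0.001   0.0002 -0.9475]
```

```bash
python3 -m jog '[[0,0,-0.05,0,0,0,-1],[0,0,-0.09,0,0,0,-1],[-0.343,0.107,-0.092,0,0,-0.9475,-1],[-0.343,0.107,-0.092,0,0,-0.9475,1],[-0.343,0.107,-0.092,0,0,-0.9475,1],[-0.343,0.107,-0.092,0,0,-0.9475,1],[-0.343,0.107,-0.092,0,0,-0.9475,1],[-0.343,0.107,-0.092,0,0,-0.9475,1],[-0.343,0.107,-0.092,0,0,-0.9475,1],[-0.343,0.107,-0.092,0,0,-0.9475,1],[-0.343,0.107,-0.092,0,0,-0.9475,1],[-0.343,0.107,-0.092,0,0,-0.9475,1],[-0.343,0.107,-0.092,0,0,-0.9475,1],[-0.343,0.107,-0.092,0,0,-0.9475,1],[-0.343,0.107,-0.092,0,0,-0.9475,1],[-0.343,0.107,-0.092,0,0,-0.9475,1]]' 
python3 - <<'E'
from h import *
st()
w=camera("wrist"); s=camera("scene");d=camera("side"); pickle.dump((w,s,d),open("w2.pkl","wb")); cv2.imwrite("pics/w2.png",w["image"][:,:,::-1]);crop(s,330,180,450,300,"s_4.png",5)
crop(d,260,180,420,360,"d_4.png",3.3)
E
```

```text
time_s: 5.6
ee_pos: [0.5867, -0.283, 0.2201]
eef_rot: [-3.14, -0.001, 2.969]
force: [0.5, 0.6, -0.1]
grip_width: 0.094
t 5.6 q [-0.5051  0.5231  1.1762 -0.0014  1.4425 -1.9031] p [ 0.5867 -0.283   0.2201] rpy [-3.1403 -0.0006  2.969 ] F [ 0.5415  0.5988 -0.1486] w 0.094
s_4.png scale 5
d_4.png scale 3.3
```

View pics/w2.png

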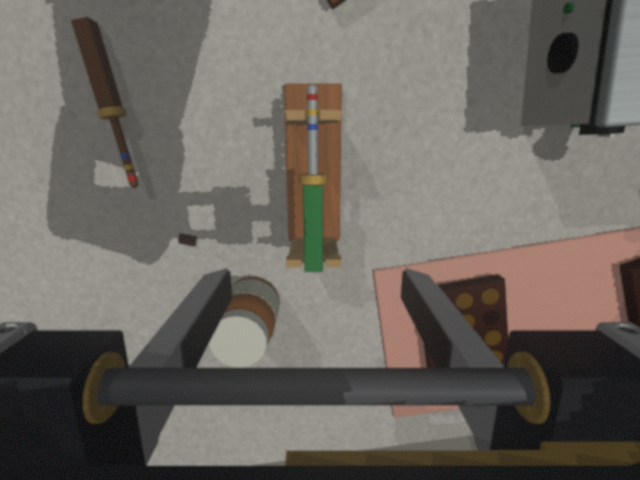

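View pics/s_4.png

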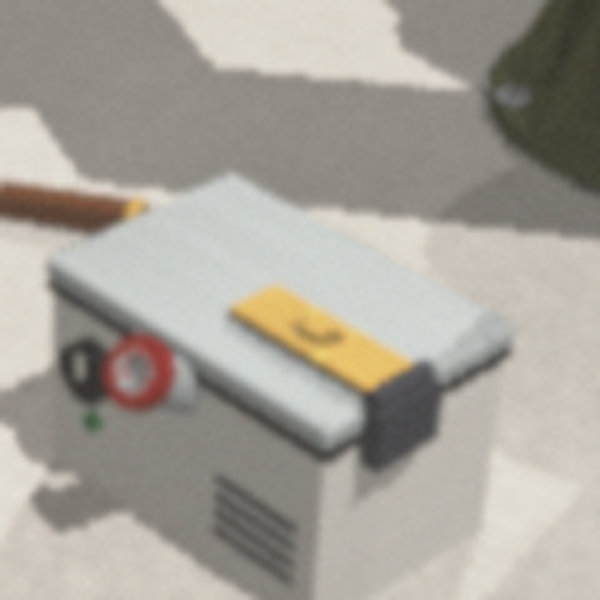

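View pics/d_4.png

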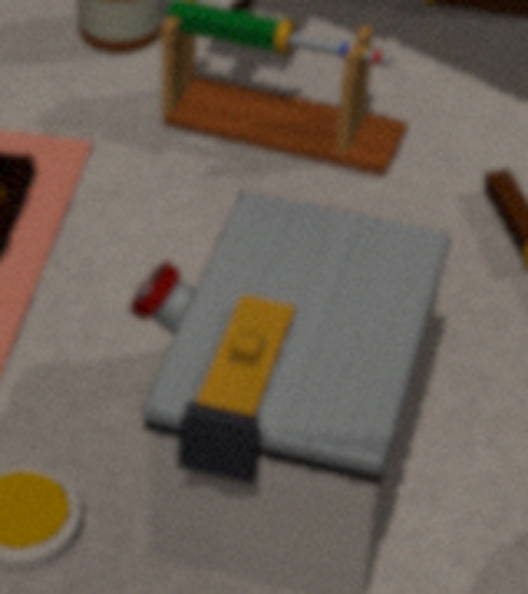

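```bash
python3 - <<'E'
from h import *
w,s,d=pickle.load(open("w2.pkl","rb"))
h=cv2.cvtColor(w["image"],cv2.COLOR_RGB2HSV); m=((h[...,0]>50)&(h[...,0]<80)&(h[...,1]>130)).astype(np.uint8)
n_,l,q,ce=cv2.connectedComponentsWithStats(m); i=1+np.argmax(q[1:,4]); print(q[i],ce[i])
r=cv2.minAreaRect(np.argwhere(l==i)[:,::-1].astype(np.float32)); print(r)
print("handle c (top .089)",onz(w,*ce[i],.089))
t,c,e=onz(w,312,86,.08),onz(w,314,177,.08+.013),onz(w,314.3,271.5,.085)
print("tip",t,"collar front top",c,"end",e,"yaws",np.arctan2((t-e)[1],(t-e)[0]),np.arctan2((c-e)[1],(c-e)[0]),np.linalg.norm(t-e))
print("tcp proj", proj(w,[.5867,-.283,.08]))
crop(w,270,70,360,290,"w2r.png",2.7)
E
```

```text
[565   4   8   8  44] [568.5      7.3182]
((568.5, 7.5), (7.0, 7.0), 90.0)
handle c (top .089) [ 0.4498 -0.0594  0.089 ]
tip [ 0.4701 -0.2652  0.08  ] collar front top [ 0.544  -0.2765  0.093 ] end [ 0.6336 -0.2921  0.085 ] yaws 2.9785307241869563 2.969034339955181 0.16583382631719207
tcp proj [315.1622 221.7944]
w2r.png scale 2.7
```

View pics/w2r.png

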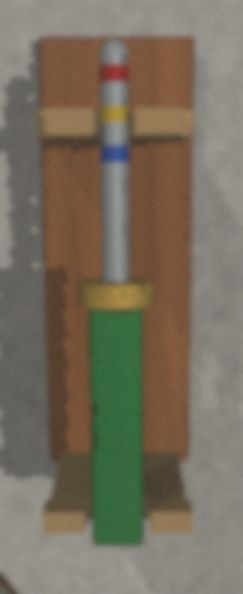

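```bash
python3 - <<'E'
from h import *
print(row([.5925,-.2852,.061],Rf([np.pi,0,2.973])))
E
```

```text
[-0.0062 -0.0009  0.1591 -0.0008 -0.0004 -0.0022]
```

```bash
python3 -m jog '[[-0.006,-0.001,0.05,0,0,-0.002,1],[-0.006,-0.001,0.10,0,0,-0.002,1],[-0.006,-0.001,0.135,0,0,-0.002,1],[-0.006,-0.001,0.152,0,0,-0.002,1],[-0.006,-0.001,0.159,0,0,-0.002,1],[-0.006,-0.001,0.159,0,0,-0.002,1],[-0.006,-0.001,0.159,0,0,-0.002,-1],[-0.006,-0.001,0.159,0,0,-0.002,-1],[-0.006,-0.001,0.159,0,0,-0.002,-1],[-0.006,-0.001,0.159,0,0,-0.002,-1],[-0.006,-0.001,0.159,0,0,-0.002,-1],[-0.006,-0.001,0.159,0,0,-0.002,-1]]' 30
python3 - <<'E'
from h import *
st()
E
```

```text
time_s: 6.95
ee_pos: [0.5923, -0.2853, 0.0612]
eef_rot: [-3.14, -0.001, 2.973]
force: [0.3, -0.4, 0.1]
grip_width: 0.0497
t 6.95 q [-0.504   0.6747  1.3181 -0.0016  1.1489 -1.9053] p [ 0.5923 -0.2853  0.0612] rpy [-3.1403 -0.0005  2.9727] F [ 0.2562 -0.3814  0.1214] w 0.0497
```

```bash
python3 -m jog '[[0,0,0,0,0,0,-1],[0,0,0,0,0,0,-1],[0,0,0,0,0,0,-1],[0,0,0,0,0,0,-1],[0,0,0,0,0,0,-1],[0,0,0,0,0,0,-1],[0,0,0,0,0,0,-1]]'
python3 - <<'E'
from h import *
st()
E
```

```text
time_s: 7.65
ee_pos: [0.5923, -0.2854, 0.0613]
eef_rot: [-3.14, -0.0, 2.973]
force: [-0.0, -0.1, -0.1]
grip_width: 0.0179
t 7.65 q [-0.504   0.6747  1.318  -0.0016  1.1489 -1.9052] p [ 0.5923 -0.2854  0.0613] rpy [-3.1402 -0.0005  2.9726] F [-0.0328 -0.1263 -0.0901] w 0.0179
```

```bash
python3 -m jog '[[0,0,-0.02,0,0,0,-1],[0,0,-0.05,0,0,0,-1],[0,0,-0.10,0,0,0,-1],[0,0,-0.15,0,0,0,-1],[0,0,-0.18,0,0,0,-1],[0,0,-0.18,0,0,0,-1],[0,0,-0.18,0,0,0,-1]]'
python3 - <<'E'
from h import *
st()
w=camera("wrist"); s=camera("scene");d=camera("side"); pickle.dump((w,s,d),open("w3.pkl","wb")); cv2.imwrite("pics/w3.png",w["image"][:,:,::-1])
cv2.imwrite("pics/s3.png",s["image"][:,:,::-1])
E
```

```text
time_s: 8.35
ee_pos: [0.5923, -0.285, 0.2407]
eef_rot: [-3.14, -0.001, 2.973]
force: [-0.1, -0.3, -2.8]
grip_width: 0.0179
t 8.35 q [-0.5036  0.5277  1.1227 -0.0015  1.4915 -1.9054] p [ 0.5923 -0.285   0.2407] rpy [-3.1404 -0.0009  2.9727] F [-0.0797 -0.3027 -2.821 ] w 0.0179
```

View pics/w3.png

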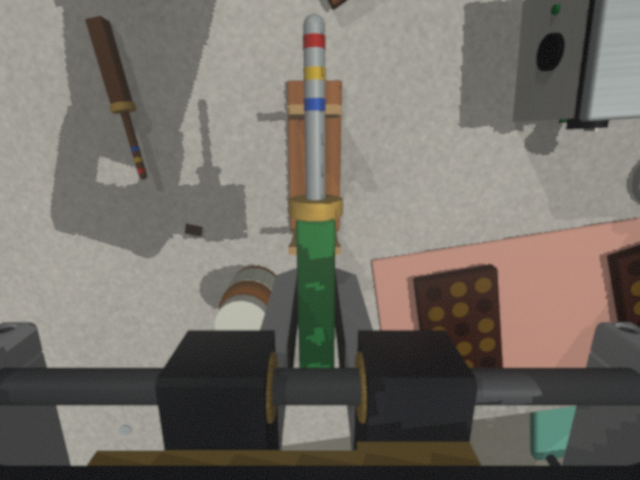

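View pics/s3.png

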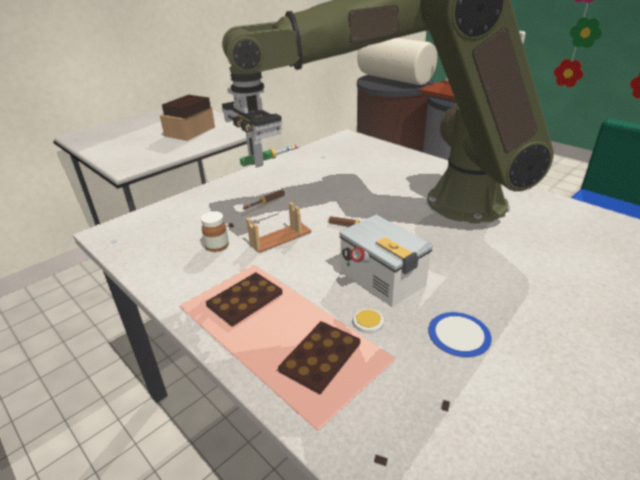

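```bash
cat >> h.py <<'E'
def frame(yaw,pit):  # tool rotation, tool x = -(tube z): horizontal heading yaw of tube-out dir, elevation pit
    x=-np.array([np.cos(pit)*np.cos(yaw),np.cos(pit)*np.sin(yaw),np.sin(pit)]); y=np.array([-np.sin(yaw),np.cos(yaw),0])
    return R.from_matrix(np.c_[x,y,np.cross(x,y)])
def intool(c,u,v,zt=-.019):
    o=status.get_obs(); R0=Rf(o["eef_rot"]); a,b=ray(c,u,v); a=R0.inv().apply(a-o["ee_pos"]); b=R0.inv().apply(b)
    return a+b*(zt-a[2])/b[2]
def tcp_for_tip(tip,Rt,tt): return np.asarray(tip)-Rt.apply(tt)
E
python3 - <<'E'
from h import *
w,s,d=pickle.load(open("w3.pkl","rb"))
tt=intool(w,314,15.5); print("tip in tool",tt,"collar front",intool(w,316,199,-.019-.013))
# other-camera check of tip
cr=[]
crop(s,235,135,305,175,"s3r.png",8); crop(d,290,0,420,120,"d3r.png",5)
Rt=frame(-.098,np.radians(35)); M=np.array([.5796,.0437,.115]); ax=-Rt.as_matrix()[:,0]
tcp=tcp_for_tip(M+.06*ax,Rt,[.125,0,-.019]); print("ax",ax,"tcp",tcp); print(row(tcp,Rt))
o=status.get_obs()
print("tip via kin",o["ee_pos"]+Rf(o["eef_rot"]).apply([.125,0,-.019]), proj(s,o["ee_pos"]+Rf(o["eef_rot"]).apply([.125,0,-.019])), proj(d,o["ee_pos"]+Rf(o["eef_rot"]).apply([.125,0,-.019])))
E
```

```text
tip in tool [ 0.1249  0.0001 -0.019 ] collar front [ 0.0519  0.0009 -0.032 ]
s3r.png scale 8
d3r.png scale 5
ax [ 0.8152 -0.0801  0.5736] tcp [0.7413 0.0278 0.2055]
[-0.0947  0.3333  0.0332 -0.0139 -0.391  -0.0437]
tip via kin [ 0.4689 -0.2638  0.2586] [297.5271 145.3663] [385.047  128.1323]
```

View pics/s3r.png

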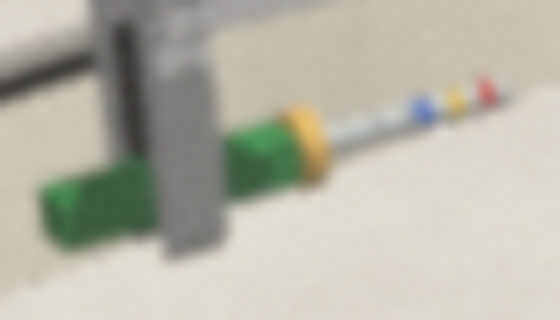

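View pics/d3r.png

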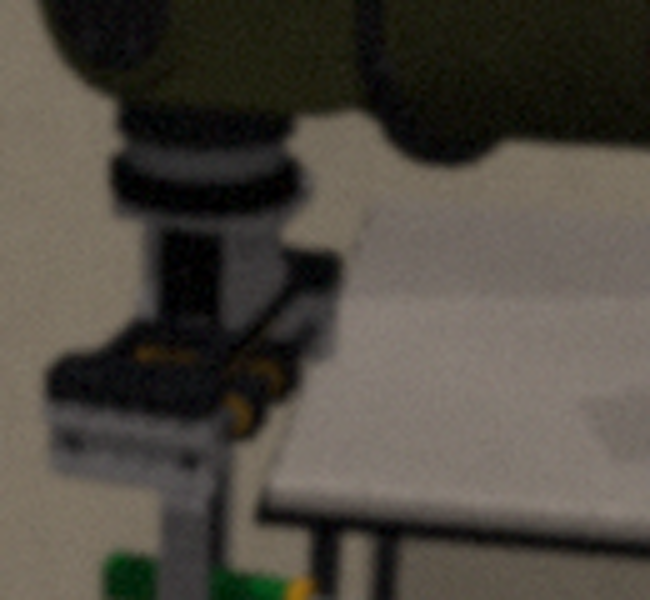

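```bash
python3 -m jog '[[-0.03,0.04,0,0,0,0,-1],[-0.05,0.08,0.004,-0.003,-0.08,-0.009,-1],[-0.07,0.12,0.008,-0.006,-0.16,-0.018,-1],[-0.08,0.16,0.012,-0.009,-0.24,-0.027,-1],[-0.09,0.20,0.018,-0.012,-0.32,-0.036,-1],[-0.095,0.24,0.024,-0.0139,-0.391,-0.0437,-1],[-0.0947,0.28,0.03,-0.0139,-0.391,-0.0437,-1],[-0.0947,0.315,0.0332,-0.0139,-0.391,-0.0437,-1],[-0.0947,0.3333,0.0332,-0.0139,-0.391,-0.0437,-1],[-0.0947,0.3333,0.0332,-0.0139,-0.391,-0.0437,-1],[-0.0947,0.3333,0.0332,-0.0139,-0.391,-0.0437,-1]]'
python3 - <<'E'
from h import *
st()
w=camera("wrist"); s=camera("scene");d=camera("side"); pickle.dump((w,s,d),open("w4.pkl","wb")); cv2.imwrite("pics/w4.png",w["image"][:,:,::-1])
crop(s,260,150,400,270,"s4.png",5);crop(d,220,180,380,330,"d4.png",4)
E
```

```text
time_s: 9.6
ee_pos: [0.7409, 0.0276, 0.2043]
eef_rot: [-3.141, 0.609, 3.044]
force: [-0.4, 0.4, -0.7]
grip_width: 0.0175
t 9.6 q [ 0.0105  0.4275  1.4666 -0.1034  0.6437 -1.3995] p [0.7409 0.0276 0.2043] rpy [-3.1412  0.6092  3.0444] F [-0.4331  0.4029 -0.6969] w 0.0175
s4.png scale 5
d4.png scale 4
```

View pics/w4.png

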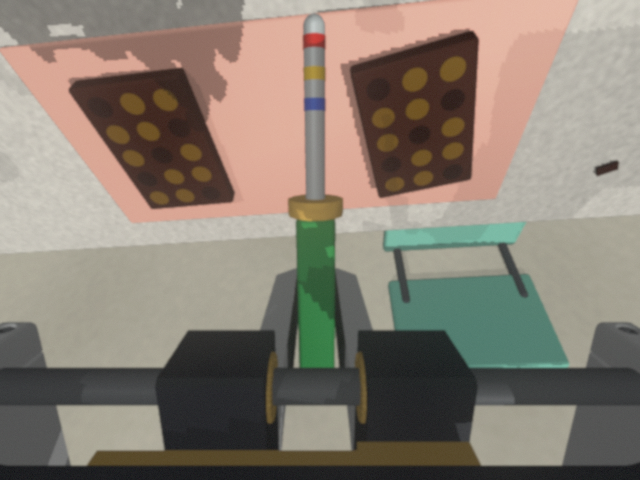

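View pics/s4.png

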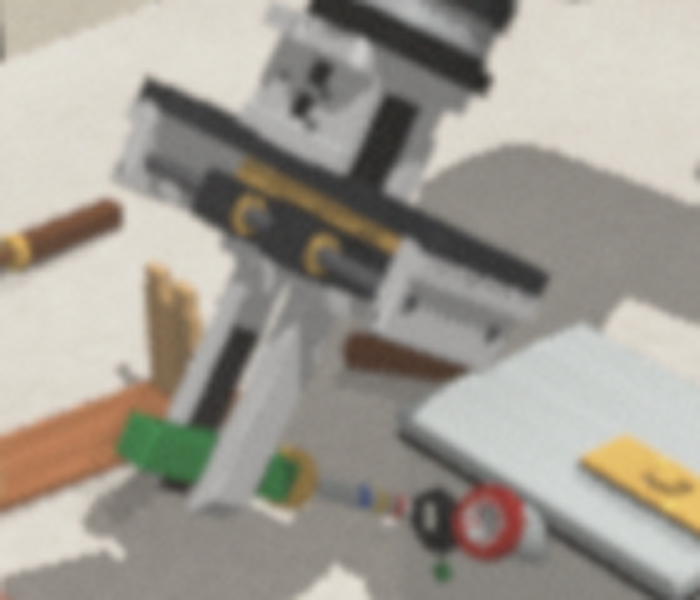

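View pics/d4.png

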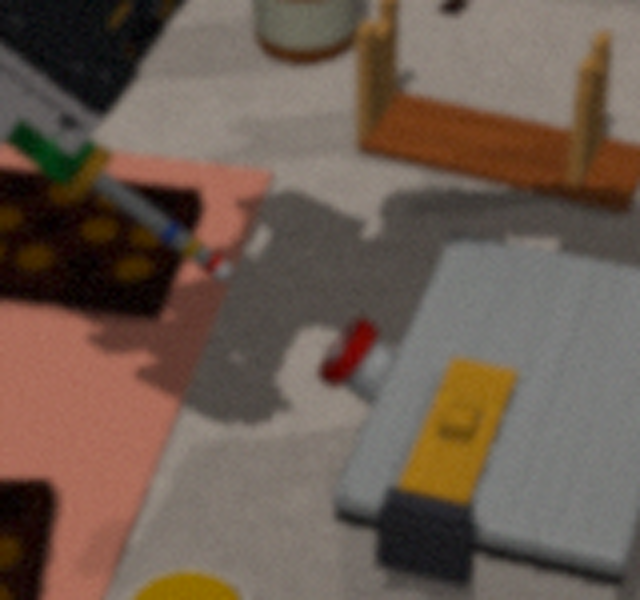

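```bash
python3 - <<'E'
from h import *
w,s,d=pickle.load(open("w4.pkl","rb"))
o=status.get_obs(); R0=Rf(o["eef_rot"]); tip=o["ee_pos"]+R0.apply([.125,0,-.019])
red=lambda im,lo=120:(((lambda h:((h[...,0]<8)|(h[...,0]>172))&(h[...,1]>150)&(h[...,2]>60))(cv2.cvtColor(im,cv2.COLOR_RGB2HSV))).astype(np.uint8))
for n,c in(("s",s),("d",d)):
    m=red(c["image"]); nn,l,q,ce=cv2.connectedComponentsWithStats(m)
    for i in range(1,nn):
        if q[i,4]>3 and 150<ce[i][1]<300 and 220<ce[i][0]<400: print(n,q[i],ce[i])
    print(n,"tip pred",proj(c,tip), "red band pred", proj(c,o["ee_pos"]+R0.apply([.113,0,-.019])))
    a=35/2e3; ax=-R0.as_matrix()[:,0]
crop(s,320,235,380,280,"s4m.png",13); crop(d,265,240,335,290,"d4m.png",11)
E
```

```text
s [359 248   5  12  19] [361.0526 253.2105]
s tip pred [340.4492 250.4393] red band pred [336.9468 249.5481]
d [364 172   3   2   5] [364.8 172.6]
d [272 243   3   5   9] [273. 245.]
d [301 260  13  15  86] [307.6047 267.5116]
d tip pred [276.38   249.2363] red band pred [271.0876 245.2471]
s4m.png scale 13
d4m.png scale 11
```

View pics/s4m.png

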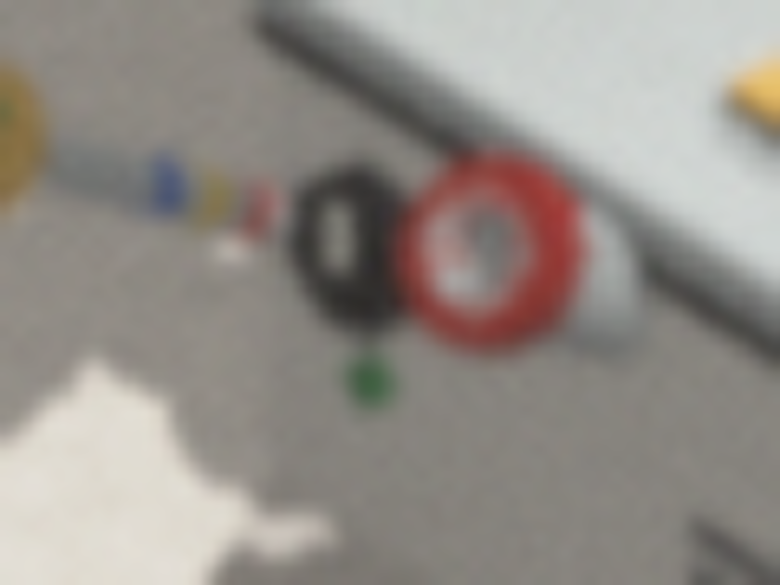

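View pics/d4m.png

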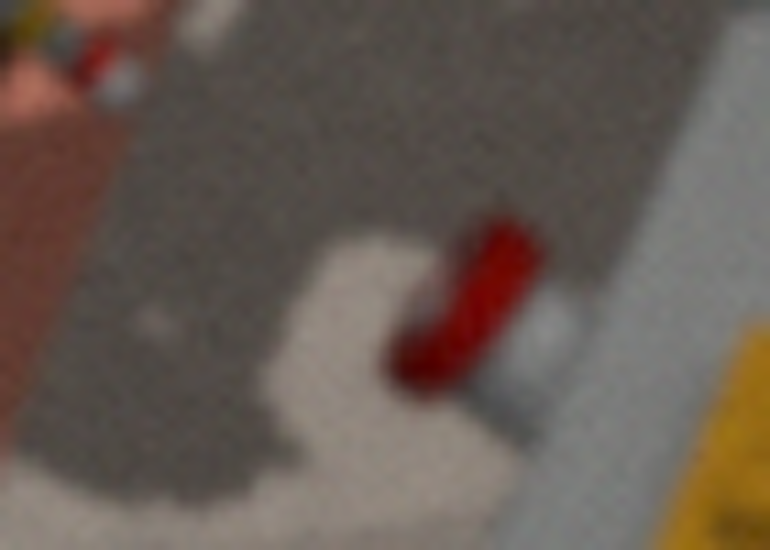

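```bash
python3 - <<'E'
from h import *
w,s,d=pickle.load(open("w4.pkl","rb"))
o=status.get_obs(); R0=Rf(o["eef_rot"]); st()
tool=lambda p:R0.inv().apply(p-o["ee_pos"])
tr=tri([s,d],[u(262,210,320,235,13),u(97,67,265,240,11)]); print("red band",tr,tool(tr[0]))
tr=tri([s,d],[u(212,195,320,235,13),u(40,25,265,240,11)]); print("yellow",tr,tool(tr[0]))
tr=tri([s,d],[u(478,251,320,235,13),(304.6,265.8)]); print("mouth",tr,tool(tr[0]))
M=np.array([.5796,.0437,.115]); print(proj(s,M),proj(d,M))
crop(w,280,0,350,60,"w4t.png",10)
E
```

```text
t 9.75 q [ 0.009   0.4267  1.4662 -0.1036  0.6437 -1.399 ] p [0.7411 0.0265 0.2051] rpy [-3.1414  0.6103  3.0424] F [ 0.7614 -0.6749 -0.8179] w 0.0178
red band (array([0.6339, 0.0393, 0.1547]), [np.float64(0.0024472026524264383), np.float64(0.002447202652426433)]) [ 0.1174  0.0021 -0.0206]
yellow (array([0.6435, 0.0376, 0.1612]), [np.float64(0.001921431748628709), np.float64(0.0019214317486286752)]) [ 0.1057  0.0013 -0.0203]
mouth (array([0.5771, 0.0373, 0.1153]), [np.float64(0.0020386606671639997), np.float64(0.002038660667163993)]) [ 0.1861 -0.0056 -0.0206]
[357.33   254.7692] [302.2436 269.1566]
w4t.png scale 10
```

View pics/w4t.png

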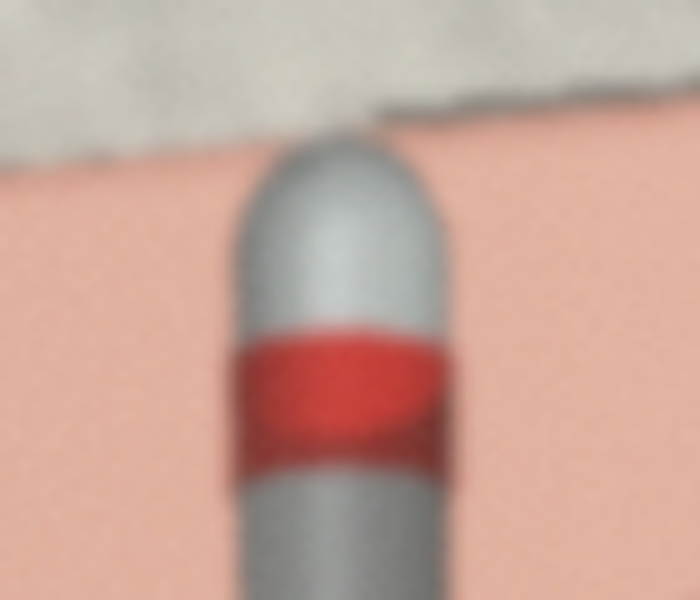

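```bash
python3 -m jog '[[0,0,-0.04,0,0,0,-1],[0.035,0.02,-0.08,0,0,0,-1],[0.07,0.04,-0.08,0,0,0,-1],[0.07,0.04,-0.08,0,0,0,-1],[0.07,0.04,-0.08,0,0,0,-1],[0.07,0.04,-0.08,0,0,0,-1]]'
python3 - <<'E'
from h import *
status.get_obs()
w=camera("wrist"); st(); o=status.get_obs(); pickle.dump((w,o),open("w5.pkl","wb")); cv2.imwrite("pics/w5.png",w["image"][:,:,::-1])
E
```

```text
time_s: 10.35
ee_pos: [0.6432, 0.0757, 0.2312]
eef_rot: [3.142, 0.611, 3.041]
force: [-0.2, 0.6, -1.1]
grip_width: 0.0176
t 10.4 q [ 0.1108  0.2037  1.6977 -0.2003  0.6493 -1.2366] p [0.6432 0.0756 0.231 ] rpy [-3.1416  0.6111  3.0412] F [ 0.3726 -0.4091 -0.8363] w 0.0178
```

View pics/w5.png

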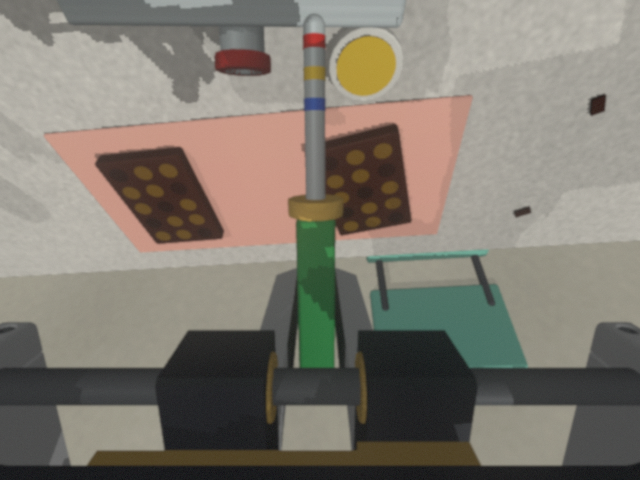

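```bash
python3 - <<'E'
from h import *
w,o=pickle.load(open("w5.pkl","rb"))
crop(w,190,0,330,100,"w5m.png",5.7); crop(w,50,5,420,45,"w5e.png",2.15)
E
```

```text
w5m.png scale 5.7
w5e.png scale 2.15
```

View pics/w5m.png

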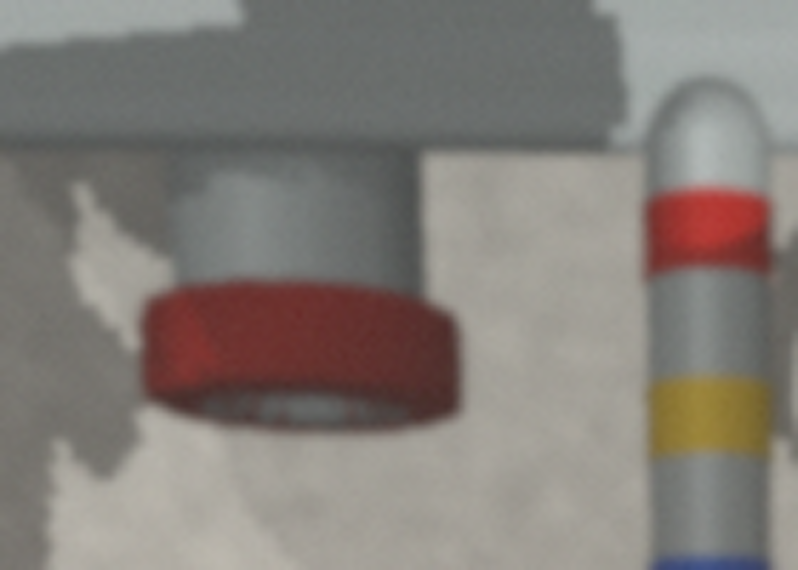

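View pics/w5e.png

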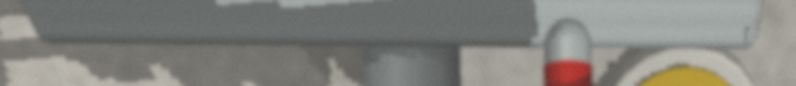

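```bash
python3 - <<'E'
from h import *
w,o=pickle.load(open("w5.pkl","rb")); R0=Rf(o["eef_rot"])
tool=lambda p:R0.inv().apply(p-o["ee_pos"])
a,b=onz(w,66.3,23.6,.12),onz(w,398.8,26.4,.12); print("lid far corners",a,b,np.linalg.norm(b-a),"yaw",np.arctan2(-(b-a)[0],(b-a)[1])); m=(a+b)/2
yaw=np.arctan2(-(b-a)[0],(b-a)[1]); f=np.array([np.cos(yaw),np.sin(yaw),0])
print("mid",m,"origin",m-.055*f,"mouth from it",m+.03*f)
M=onz(w,243.2,69.8,.115); print("mouth",M,tool(M), "ring ends",onz(w,*u(145,395,190,0,5.7),.115),onz(w,*u(462,405,190,0,5.7),.115))
print("tip tool",intool(w,313.5,12.5))
E
```

```text
lid far corners [ 0.5397 -0.0513  0.12  ] [0.5597 0.1311 0.12  ] 0.18348431089619913 yaw -0.10919524569054523
mid [0.5497 0.0399 0.12  ] origin [0.4951 0.0459 0.12  ] mouth from it [0.5796 0.0366 0.12  ]
mouth [0.577  0.0377 0.115 ] [ 0.1174 -0.0444  0.0594] ring ends [0.5747 0.0204 0.115 ] [0.5793 0.0545 0.115 ]
tip tool [ 0.1258 -0.0001 -0.019 ]
```

```bash
python3 - <<'E'
from h import *
Rt=frame(-.105,np.radians(35)); M=np.array([.578,.037,.115]); ax=-Rt.as_matrix()[:,0]
for k in (.06,.025,0): print(k,row(M+k*ax-Rt.apply([.125,0,-.0188]),Rt))
E
```

```text
0.06 [-0.0685 -0.0457  0.0789  0.0017  0.0001  0.0024]
0.025 [-0.0335 -0.0456  0.0789  0.0017  0.0001  0.0024]
0 [-0.0085 -0.0455  0.0788  0.0017  0.0001  0.0024]
```

```bash
python3 -m jog '[[-0.0485,-0.0157,0,0.001,0,0.002,-1],[-0.0685,-0.0457,0.03,0.0017,0,0.0024,-1],[-0.0685,-0.0457,0.0789,0.0017,0,0.0024,-1],[-0.055,-0.0457,0.0789,0.0017,0,0.0024,-1],[-0.04,-0.0456,0.0789,0.0017,0,0.0024,-1],[-0.0285,-0.0456,0.0789,0.0017,0,0.0024,-1],[-0.0285,-0.0456,0.0789,0.0017,0,0.0024,-1],[-0.0285,-0.0456,0.0789,0.0017,0,0.0024,-1],[-0.0285,-0.0456,0.0789,0.0017,0,0.0024,-1]]'
python3 - <<'E'
from h import *
s=camera("scene");d=camera("side"); st(); o=status.get_obs()
pickle.dump((s,d,o),open("w6.pkl","wb"))
crop(s,310,215,390,275,"s6.png",10);crop(d,245,215,345,290,"d6.png",8)
R0=Rf(o["eef_rot"]); tip=o["ee_pos"]+R0.apply([.125,0,-.0188]); print(tip,proj(s,tip),proj(d,tip))
E
```

```text
time_s: 11.3
ee_pos: [0.7077, 0.023, 0.1835]
eef_rot: [3.142, 0.612, 3.036]
force: [-0.9, -0.3, -1.0]
grip_width: 0.0176
t 11.4 q [ 0.0052  0.3771  1.5909 -0.118   0.5678 -1.3806] p [0.7074 0.0232 0.1832] rpy [3.1415 0.6118 3.0362] F [ 0.443  -0.8092 -1.121 ] w 0.0176
s6.png scale 10
d6.png scale 8
[0.5949 0.0351 0.1268] [349.9048 251.8415] [294.9979 260.0836]
```

View pics/s6.png

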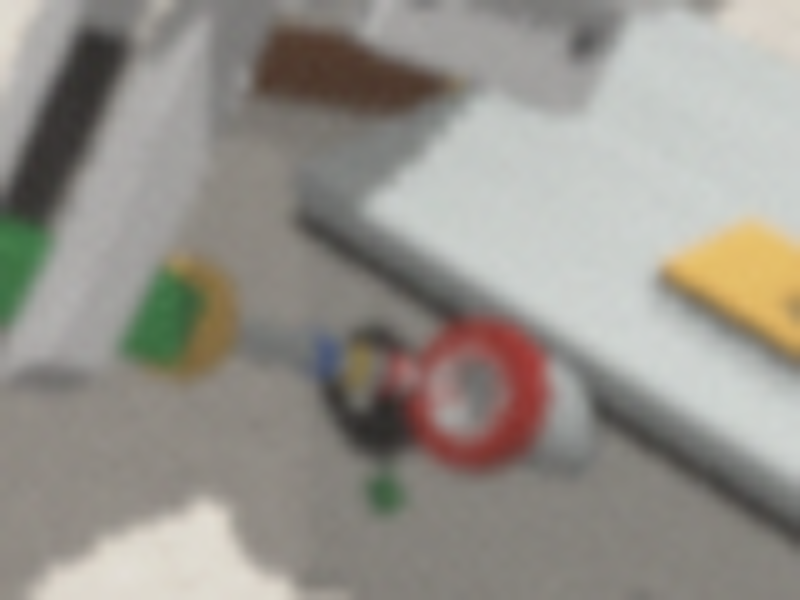

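View pics/d6.png

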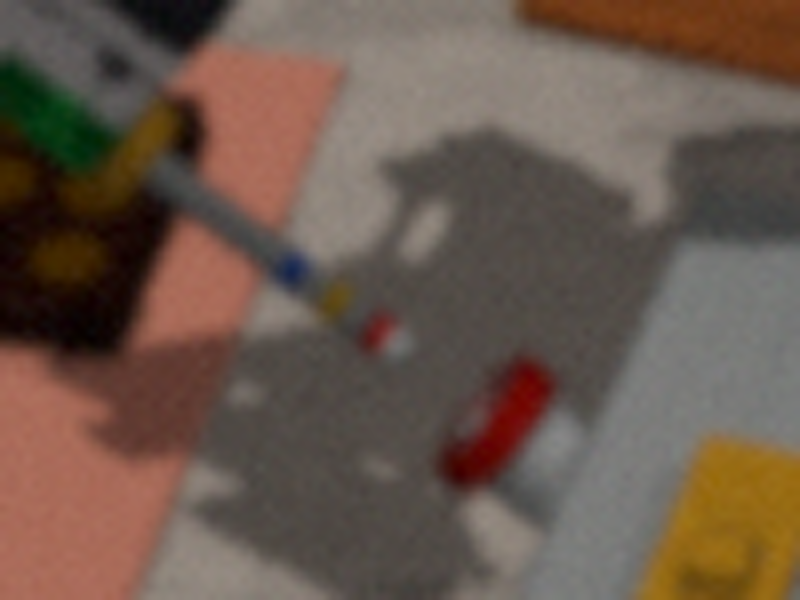

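```bash
python3 -m jog '[[0.005,0,0,0,0,0,-1],[0.01,0,0,0,0,0,-1],[0.015,0,0,0,0,0,-1],[0.02,0,0,0,0,0,-1],[0.024,0,0,0,0,0,-1],[0.028,0,0,0,0,0,-1],[0.032,0,0,0,0,0,-1],[0.032,0,0,0,0,0,-1]]'
python3 - <<'E'
from h import *
s=camera("scene");d=camera("side"); st(); o=status.get_obs()
R0=Rf(o["eef_rot"]);print(R0.inv().apply(o["force"]))
pickle.dump((s,d,o),open("w7.pkl","wb"))
crop(s,310,215,390,275,"s7.png",10);crop(d,245,215,345,290,"d7.png",8)
E
```

```text
time_s: 12.2
ee_pos: [0.681, 0.026, 0.1645]
eef_rot: [-3.142, 0.611, 3.036]
force: [0.5, -0.1, -0.9]
grip_width: 0.0177
t 12.3 q [ 0.0107  0.3452  1.682  -0.1366  0.5096 -1.3562] p [0.6814 0.0259 0.165 ] rpy [3.1415 0.612  3.0362] F [ 0.0954  0.153  -0.5921] w 0.0181
[0.2757 0.1622 0.5299]
s7.png scale 10
d7.png scale 8
```

View pics/s7.png

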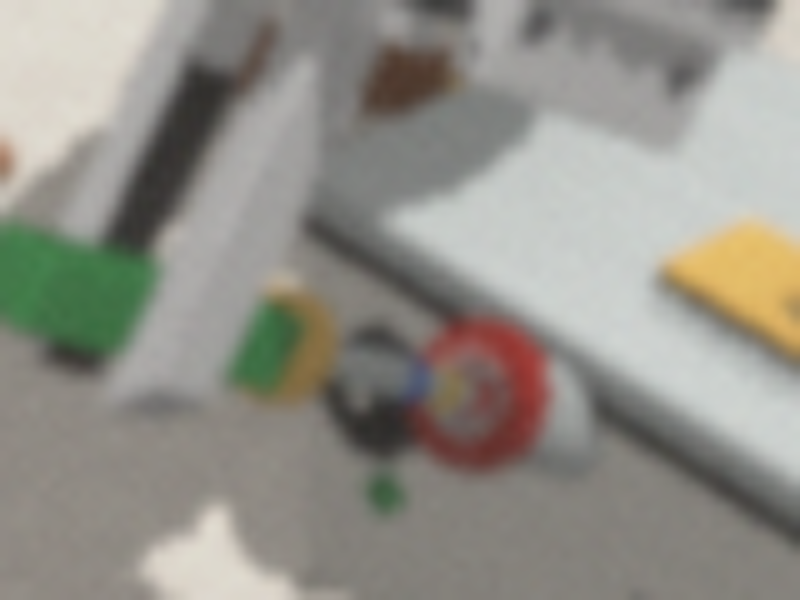

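View pics/d7.png

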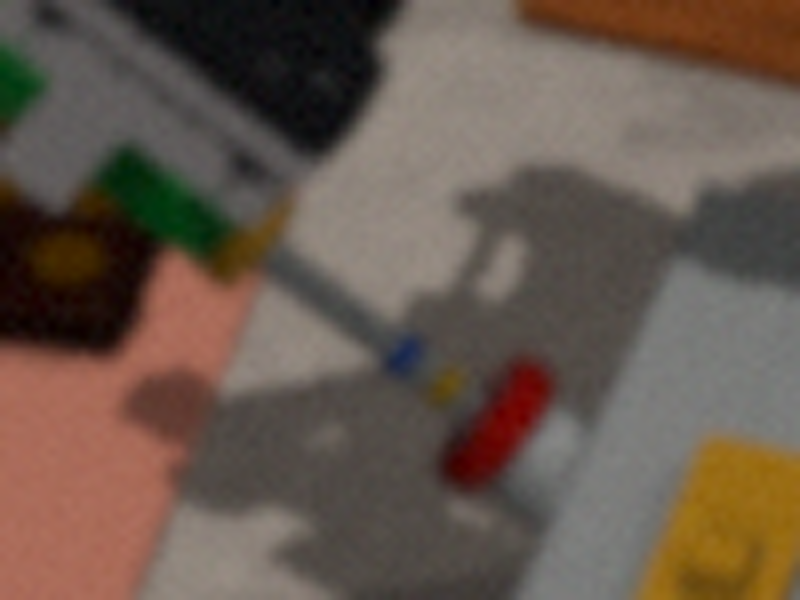

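```bash
python3 -m jog '[[0.005,0,0,0,0,0,-1],[0.01,0,0,0,0,0,-1],[0.015,0,0,0,0,0,-1],[0.02,0,0,0,0,0,-1],[0.025,0,0,0,0,0,-1],[0.03,0,0,0,0,0,-1],[0.03,0,0,0,0,0,-1]]'
python3 - <<'E'
from h import *
d=camera("side"); st(); o=status.get_obs()
R0=Rf(o["eef_rot"]);print("Ftool",R0.inv().apply(o["force"]),"M",R0.inv().apply(o["moment"]), "tip-mouth along",R0.inv().apply(o["ee_pos"]+R0.apply([.125,0,-.0188])-[.578,.037,.115]))
crop(d,245,215,345,290,"d8.png",8)
w=camera("wrist");cv2.imwrite("pics/w8.png",w["image"][:,:,::-1])
E
```

```text
time_s: 13.0
ee_pos: [0.6564, 0.0286, 0.1472]
eef_rot: [-3.142, 0.611, 3.036]
force: [0.5, 0.9, -1.6]
grip_width: 0.0178
t 13.05 q [ 0.0164  0.3185  1.7643 -0.1591  0.4555 -1.328 ] p [0.6568 0.0285 0.1476] rpy [-3.1416  0.6118  3.0364] F [ 0.6638 -0.4928 -1.2881] w 0.0176
Ftool [ 0.157  -0.4204  1.4633] M [-0.0175  0.3357  0.0297] tip-mouth along [ 0.0414 -0.0002  0.    ]
d8.png scale 8
```

View pics/d8.png

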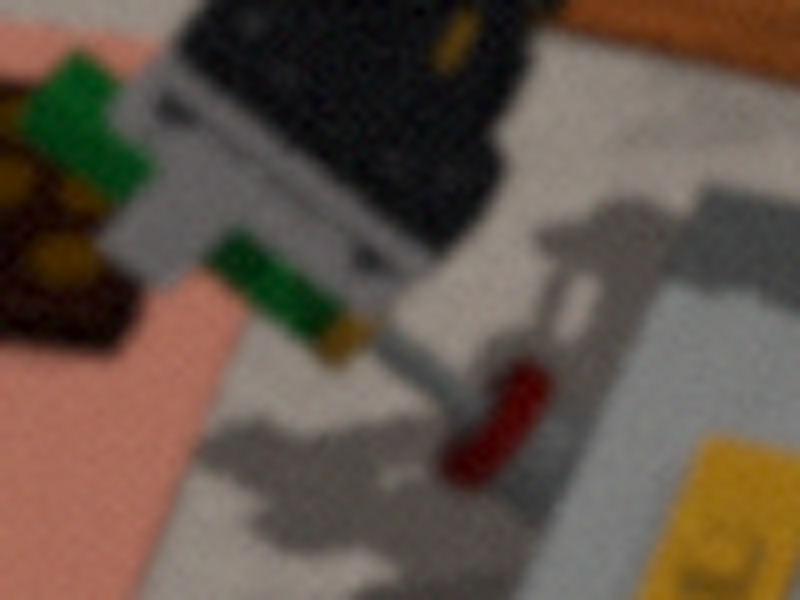

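View pics/w8.png

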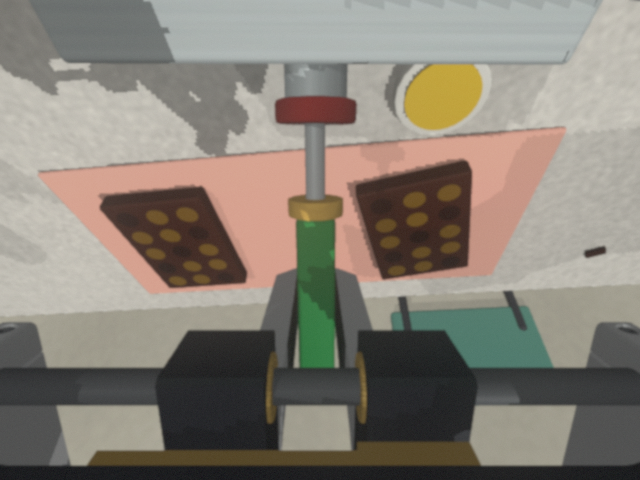

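```bash
python3 -m jog '[[0.006,0,0,0,0,0,-1],[0.012,0,0,0,0,0,-1],[0.018,0,0,0,0,0,-1],[0.024,0,0,0,0,0,-1],[0.028,0,0,0,0,0,-1],[0.031,0,0,0,0,0,-1],[0.033,0,0,0,0,0,-1],[0.033,0,0,0,0,0,-1]]'
python3 - <<'E'
from h import *
w=camera("wrist");st(); o=status.get_obs()
R0=Rf(o["eef_rot"]);print("Ftool",R0.inv().apply(o["force"]),"M",R0.inv().apply(o["moment"]), "tip-mouth along",R0.inv().apply(o["ee_pos"]+R0.apply([.125,0,-.0188])-[.578,.037,.115]))
crop(w,260,140,370,230,"w9.png",6)
E
```

```text
time_s: 13.9
ee_pos: [0.6303, 0.0313, 0.1291]
eef_rot: [3.141, 0.613, 3.036]
force: [0.7, -0.9, -0.6]
grip_width: 0.0175
t 13.95 q [ 0.0232  0.2931  1.8501 -0.1918  0.3962 -1.2881] p [0.6304 0.0313 0.1291] rpy [3.1414 0.6126 3.0362] F [ 0.2875 -0.2227 -0.2673] w 0.0179
Ftool [-0.0994 -0.1913  0.3965] M [0.0106 0.2482 0.0185] tip-mouth along [ 0.0738 -0.0001 -0.    ]
w9.png scale 6
```

View pics/w9.png

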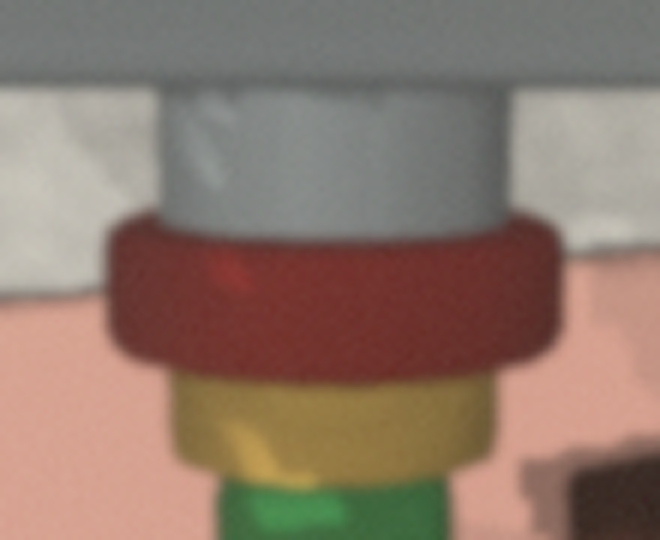

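Nearly touching, with no force yet; I'll ease in until I feel the stop.

```bash
python3 -m jog '[[0.001,0,0,0,0,0,-1],[0.002,0,0,0,0,0,-1],[0.003,0,0,0,0,0,-1],[0.003,0,0,0,0,0,-1],[0.003,0,0,0,0,0,-1]]'
python3 - <<'E'
from h import *
st(); o=status.get_obs()
R0=Rf(o["eef_rot"]);print("Ftool",R0.inv().apply(o["force"]),"M",R0.inv().apply(o["moment"]), "tip-mouth along",R0.inv().apply(o["ee_pos"]+R0.apply([.125,0,-.0188])-[.578,.037,.115]))
E
```

```text
time_s: 14.45
ee_pos: [0.63, 0.0314, 0.1296]
eef_rot: [3.141, 0.619, 3.036]
force: [13.6, -3.6, 2.3]
grip_width: 0.0176
t 14.45 q [ 0.0234  0.2904  1.855  -0.1958  0.388  -1.2839] p [0.63   0.0314 0.1296] rpy [3.1406 0.6187 3.0359] F [13.5654 -3.6108  2.2719] w 0.0176
Ftool [-12.6173  -2.1665   6.1911] M [ 0.2648 -1.9422 -0.0063] tip-mouth along [ 0.0739 -0.0001 -0.0004]
```

```bash
python3 - <<'E'
from h import *
w=camera("wrist");s=camera("scene");crop(w,260,140,370,230,"w10.png",6);crop(s,310,215,390,275,"s10.png",10)
E
```

```text
w10.png scale 6
s10.png scale 10
```

View pics/w10.png

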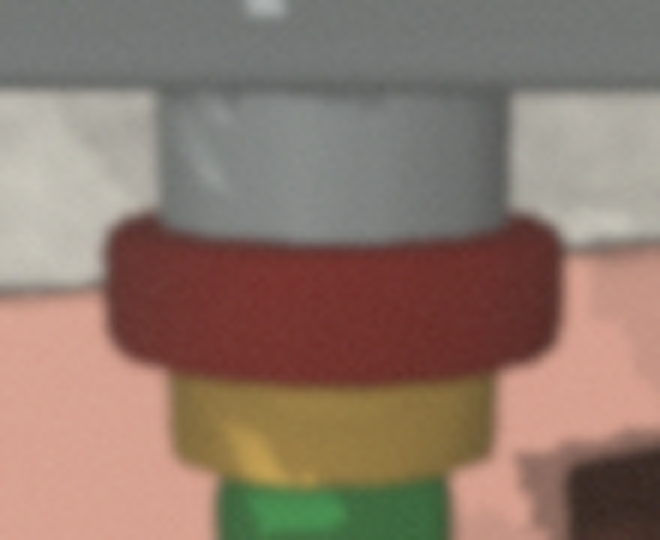

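View pics/s10.png

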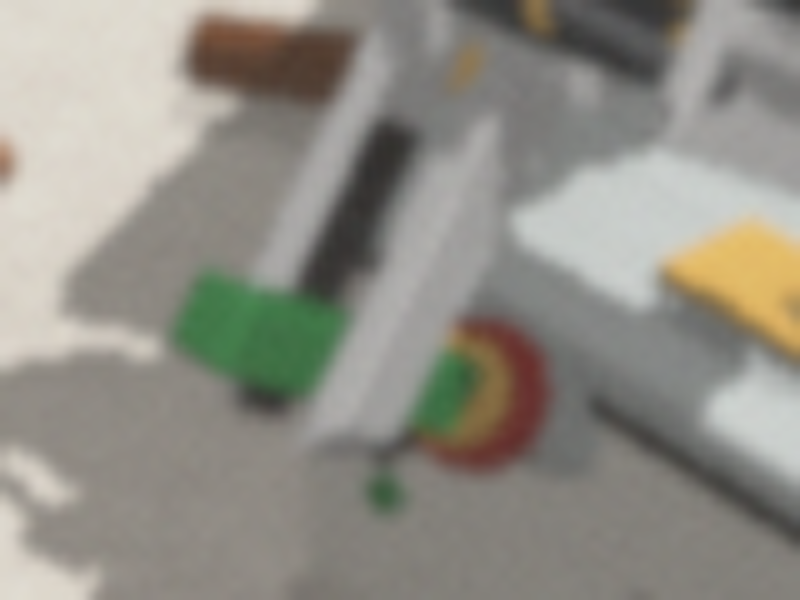

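```bash
python3 - <<'E'
from h import *
o=status.get_obs(); Rt=Rf([np.pi,.612,3.0362]); ax=-Rt.as_matrix()[:,0]
p0=np.array([.6304,.0313,.1291])
for k in (.006,.03,.06,.09,.12): print(k,row(p0+k*ax,Rt))
E
```

```text
0.006 [-0.006  -0.0001  0.0007  0.0006  0.0043 -0.0001]
0.03 [-0.03   -0.0001  0.0009  0.0006  0.0043 -0.0001]
0.06 [-0.06   -0.0001  0.0011  0.0006  0.0043 -0.0001]
0.09 [-0.09   -0.0001  0.0013  0.0006  0.0043 -0.0001]
0.12 [-0.12   -0.0001  0.0015  0.0006  0.0043 -0.0001]
```

```bash
python3 -m jog '[[-0.004,0,0.0005,0,0.004,0,-1],[-0.01,0,0.0007,0,0.004,0,-1],[-0.018,0,0.0008,0,0.004,0,-1],[-0.026,0,0.0009,0,0.004,0,-1],[-0.034,0,0.0009,0,0.004,0,-1],[-0.042,0,0.001,0,0.004,0,-1],[-0.05,0,0.001,0,0.004,0,-1],[-0.058,0,0.0011,0,0.004,0,-1],[-0.066,0,0.0012,0,0.004,0,-1],[-0.074,0,0.0012,0,0.004,0,-1],[-0.084,0,0.0013,0,0.004,0,-1],[-0.096,0,0.0014,0,0.004,0,-1],[-0.108,0,0.0014,0,0.004,0,-1],[-0.12,0,0.0015,0,0.004,0,-1],[-0.12,0,0.0015,0,0.004,0,-1]]'
python3 - <<'E'
from h import *
w=camera("wrist"); d=camera("side");st(); o=status.get_obs()
cv2.imwrite("pics/w11.png",w["image"][:,:,::-1]);crop(d,220,180,380,330,"d11.png",4)
E
```

```text
time_s: 16.05
ee_pos: [0.7293, 0.0208, 0.1991]
eef_rot: [3.14, 0.614, 3.036]
force: [-0.7, -0.3, -1.3]
grip_width: 0.0175
t 16.15 q [ 0.0009  0.4048  1.5162 -0.1046  0.6138 -1.3977] p [0.7279 0.021  0.1976] rpy [3.1406 0.6119 3.0358] F [-0.9901  0.3025 -0.9456] w 0.0175
d11.png scale 4
```

View pics/w11.png

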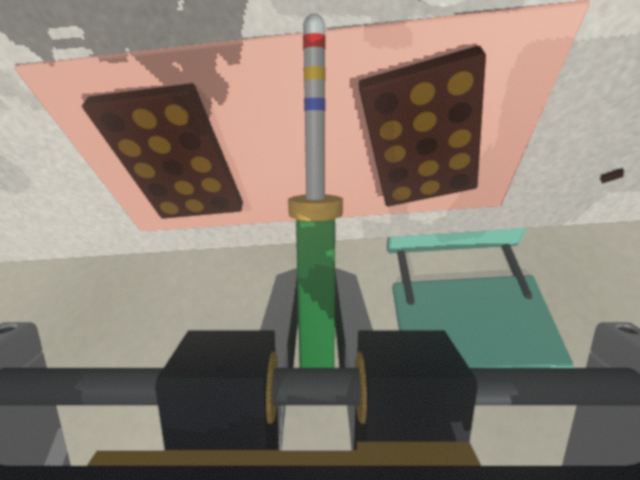

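View pics/d11.png

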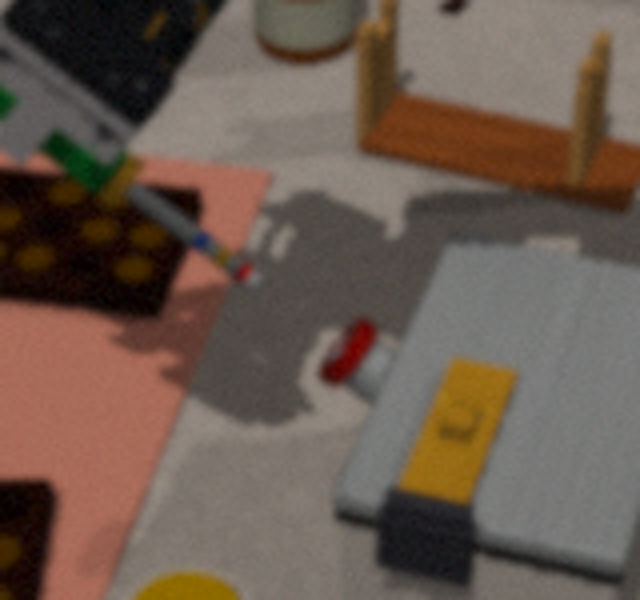

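```bash
python3 - <<'E'
from h import *
Rt=Rf([np.pi,0,3.0362]); x=Rt.as_matrix()[:,0]
tip=np.array([.526,.284,.124])
print(row([.72,.021,.25],Rt)); 
p=tip-Rt.apply([.125,0,-.0188]); print(p,row(p+[0,0,.12],Rt))
print(row((np.array([.72,.021,.25])+p+[0,0,.12])/2,Rt))
E
```

```text
[-0.0236 -0.0008 -0.0474  0.0006  0.3896 -0.    ]
[0.6503 0.2709 0.1052] [ 0.069   0.2403 -0.0818  0.0006  0.3896 -0.    ]
[ 0.0227  0.1198 -0.0646  0.0006  0.3896 -0.    ]
```

```bash
python3 -m jog '[[-0.015,0,-0.025,0,0.09,0,-1],[-0.024,0,-0.0474,0,0.18,0,-1],[-0.012,0.03,-0.052,0,0.27,0,-1],[0.005,0.075,-0.06,0,0.36,0,-1],[0.0227,0.12,-0.0646,0.0006,0.3896,0,-1],[0.04,0.165,-0.07,0.0006,0.3896,0,-1],[0.056,0.205,-0.077,0.0006,0.3896,0,-1],[0.069,0.23,-0.0818,0.0006,0.3896,0,-1],[0.069,0.2403,-0.0818,0.0006,0.3896,0,-1],[0.069,0.2403,-0.0818,0.0006,0.3896,0,-1],[0.069,0.2403,-0.0818,0.0006,0.3896,0,-1],[0.069,0.2403,-0.0818,0.0006,0.3896,0,-1]]'
python3 - <<'E'
from h import *
w=camera("wrist"); s=camera("scene"); d=camera("side");st(); o=status.get_obs(); pickle.dump((w,s,d,o),open("w12.pkl","wb"))
cv2.imwrite("pics/w12.png",w["image"][:,:,::-1])
for n,c in (("w",w),("s",s),("d",d)):
    h=cv2.cvtColor(c["image"],cv2.COLOR_RGB2HSV); m=((h[...,0]>105)&(h[...,0]<130)&(h[...,1]>120)).astype(np.uint8)
    if n=="s": m[:300]=0
    nn,l,q,ce=cv2.connectedComponentsWithStats(m); i=1+np.argmax(q[1:,4]); print(n,q[i],ce[i],onz(c,*ce[i],.004))
E
```

```text
time_s: 17.35
ee_pos: [0.6508, 0.2693, 0.2252]
eef_rot: [-3.141, 0.0, 3.034]
force: [-0.6, 0.0, -0.6]
grip_width: 0.0175
t 17.5 q [ 0.3411  0.6547  0.9629 -0.0001  1.524  -1.123 ] p [0.6506 0.2698 0.2252] rpy [-3.1415 -0.      3.0349] F [ 0.132  -0.5556 -0.8116] w 0.0178
w [ 325   22   53  128 1997] [355.1818  83.1748] [0.5257 0.3254 0.004 ]
s [429 313  62  44 659] [459.5083 336.5114] [0.5376 0.2935 0.004 ]
d [ 263  392   82   76 1826] [303.6243 431.9491] [0.524  0.2928 0.004 ]
```

View pics/w12.png

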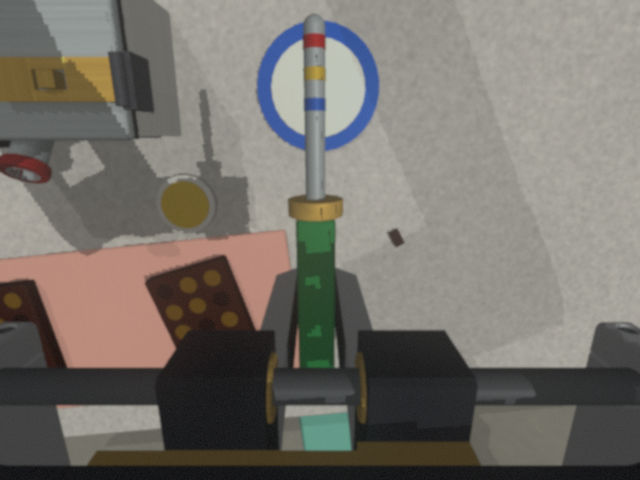

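```bash
python3 - <<'E'
from h import *
w,s,d,o=pickle.load(open("w12.pkl","rb"))
h=cv2.cvtColor(w["image"],cv2.COLOR_RGB2HSV); m=((h[...,0]>105)&(h[...,0]<130)&(h[...,1]>120)).astype(np.uint8); m[160:]=0
pt=np.argwhere(m)[:,::-1]; pt=pt[(abs(pt[:,0]-315)>15)].astype(np.int32); hull=cv2.convexHull(pt.reshape(-1,1,2)); P=np.array([onz(w,*p[0],.004) for p in hull]); print("pad wrist",cv2.minEnclosingCircle(P[:,:2].astype(np.float32)), hull[:,0].min(0),hull[:,0].max(0))
# yellow/white disc check in side/scene unchanged: earlier .5254,.2846 / .5292,.2878
R0=Rf(o["eef_rot"]); print("tip",o["ee_pos"]+R0.apply([.125,0,-.0188]))
E
```

```text
pad wrist ((0.5263341665267944, 0.2854061424732208), 0.06392287462949753) [258  23] [377 148]
tip [0.5263 0.2831 0.244 ]
```

```bash
python3 -m jog '[[0,0.002,0.03,0,0,0,-1],[0,0.002,0.06,0,0,0,-1],[0,0.002,0.085,0,0,0,-1],[0,0.002,0.105,0,0,0,-1],[0,0.002,0.115,0,0,0,-1],[0,0.002,0.12,0,0,0,-1],[0,0.002,0.12,0,0,0,-1],[0,0.002,0.12,0,0,0,-1],[0,0.002,0.12,0,0,0,-1],[0,0.002,0.12,0,0,0,-1]]'
python3 - <<'E'
from h import *
w=camera("wrist"); s=camera("scene"); d=camera("side");st(); o=status.get_obs(); pickle.dump((w,s,d,o),open("w13.pkl","wb"))
for n,c in (("w",w),("s",s),("d",d)): cv2.imwrite(f"pics/{n}13.png",c["image"][:,:,::-1])
R0=Rf(o["eef_rot"]); t=o["ee_pos"]+R0.apply([.125,0,-.0188]); print("tip",t,proj(s,t),proj(d,t),o["joint_vel"])
E
```

```text
time_s: 18.5
ee_pos: [0.6511, 0.2719, 0.106]
eef_rot: [3.141, 0.001, 3.035]
force: [0.2, -0.1, -1.9]
grip_width: 0.0177
t 18.65 q [ 0.3437  0.7347  1.1086 -0.0001  1.2979 -1.1204] p [0.6509 0.2718 0.1055] rpy [3.1415 0.0004 3.0349] F [ 0.0805  1.0709 -0.9763] w 0.0175
tip [0.5266 0.2851 0.1243] [467.5251 287.9878] [302.5542 380.6958] [ 0.0006  0.0002 -0.001   0.0006 -0.0009 -0.0009]
```

View pics/w13.png

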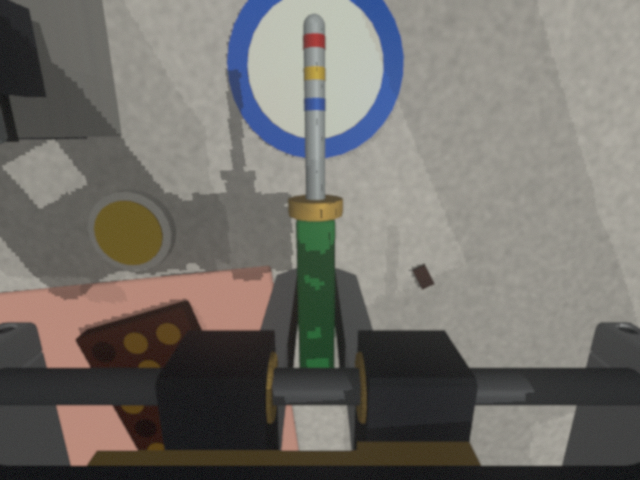

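View pics/s13.png

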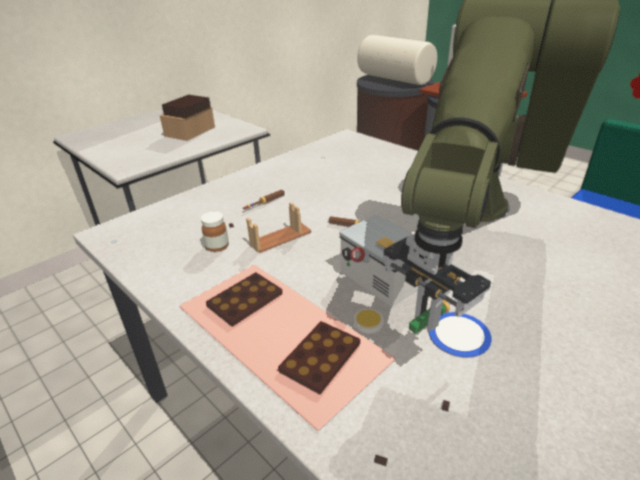

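View pics/d13.png

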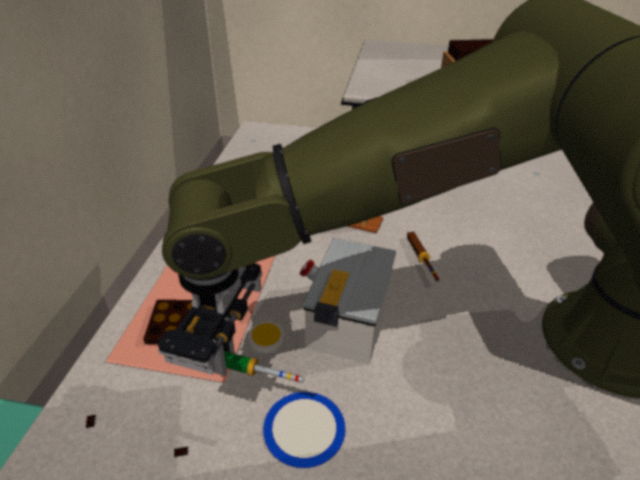

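```bash
python3 - <<'E'
from h import *
w,s,d,o=pickle.load(open("w13.pkl","rb")); R0=Rf(o["eef_rot"])
for a in (.046,.0838,.0983,.1145,.125): 
    q=proj(d,o["ee_pos"]+R0.apply([a,0,-.0188])); print(a,q,"crop",(q-[215,340]+.5)*8-.5)
crop(d,215,340,315,400,"d13r.png",8); crop(w,280,0,350,60,"w13t.png",10); crop(d,290,220,410,370,"d13f.png",4)
E
```

```text
0.046 [251.1861 366.9778] crop [292.9885 219.3221]
0.0838 [275.4609 373.4605] crop [487.1873 271.1837]
0.0983 [284.9194 375.9864] crop [562.8556 291.3913]
0.1145 [295.5852 378.8347] crop [648.1812 314.1778]
0.125 [302.5542 380.6958] crop [703.9334 329.0667]
d13r.png scale 8
w13t.png scale 10
d13f.png scale 4
```

View pics/d13r.png

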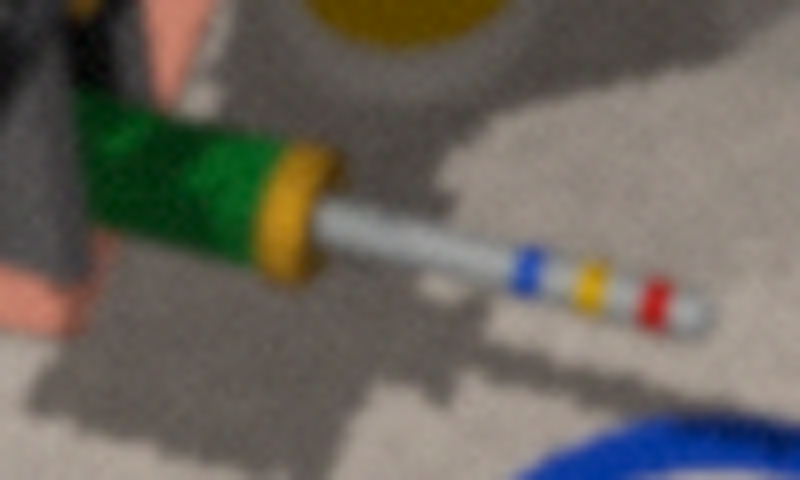

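View pics/w13t.png

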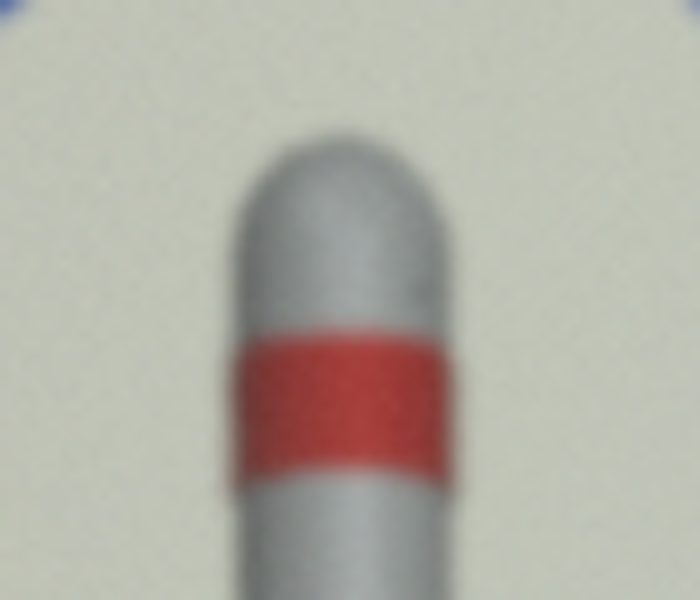

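View pics/d13f.png

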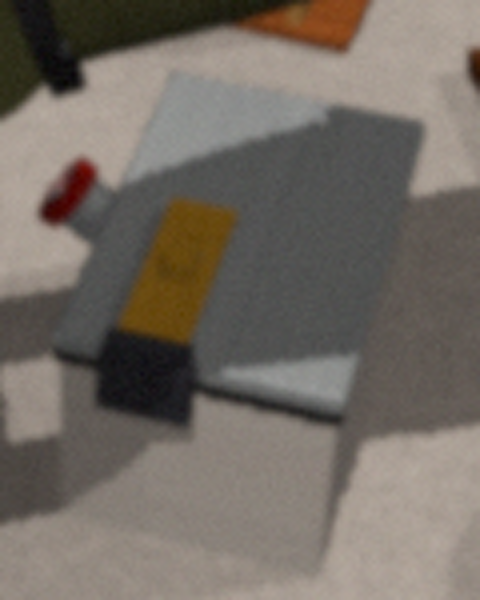

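```bash
python3 - <<'E'
from h import *
st(); print(status.get_obs()["joint_vel"]); print(ctrl.hand_in())
E
```

```text
t 18.65 q [ 0.3437  0.7347  1.1086 -0.0001  1.2979 -1.1204] p [0.6509 0.2718 0.1055] rpy [3.1415 0.0004 3.0349] F [ 0.0805  1.0709 -0.9763] w 0.0175
[ 0.0006  0.0002 -0.001   0.0006 -0.0009 -0.0009]
the job is handed in; nothing more can be done
None
```

The job is done and handed in at 18.65 s. I shut the hasp flat over the catch, ending with a push of about 13 N. I then lifted the gauge rod and pushed it down the feed tube until the collar stopped on the red mouth (about 13 N along the rod, no further travel). I drew it fully out along the tube and finished holding it above the pad.

- **Rod at hand-in:** the tip works out at (0.527, 0.285, 0.124) m, with the pad centre measured at about (0.526, 0.285) m. That puts the tip 120 mm above the pad top, and the arm was still.
- **Level:** the tool was level to 0.001 rad. The side camera shows the rod tip perhaps 0.7° high, which is about what my pixel readings can resolve.
- **Hasp, moulds and jar:** the last side picture shows the hasp still flat. I saw no movement of the moulds, the jar or the jar lid in the last pictures, though I did not measure them.
- **Disagreement:** my first estimate of the mouth was about 6 mm out sideways. A second wrist view and the two fixed cameras agreed on a corrected position before I inserted the rod, and it went in without touching the sides. The fixed cameras disagreed with the arm's own position by up to about 5 mm.

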